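Lay out a stacked camera parts kit

ROBOT

A 7-joint arm with a two-finger parallel gripper is mounted at the origin on a cart in front of the work surface, level with it; the furniture and walls round the work are solid. World frame = base frame: x ahead of the robot, y to its left, z up, the work surface at z = 0. Lengths are in m, angles in rad, forces in N, time in s.
With the tool pointing down it reaches from about 0.425 to 0.875 m from the base axis. Payload 4.7 kg.
Tool frame: the origin (TCP) lies on the centre line of the jaws, within the pads' length; the fingertips stand 8 mm ahead of it and the grasp point (between the pads) lies 11 mm behind it; z points along the fingers, y is the direction in which the jaws open and shut (so a half turn about z gives the same grasp; the last joint's range is limited). The gripper opens to 87 mm and grips with 3 to 60 N. Pads are 19 mm wide; open, the fingers measure 117 mm over their backs; the gripper's body (75 mm by 190 mm) begins 51 mm behind the grasp point.
Start: joints at [1.305, 0.321, -0.07, 1.45, 0.023, 1.371, -0.057], TCP at [0.179, -0.625, 0.231] pointing down, gripper open.
Joint ranges: [-2.86, 2.86], [-0.3, 2.09], [-1.38, 1.24], [0.06, 2.45], [-1.56, 4.7], [0.09, 2.05], [-2.69, 2.69]. Speed limits (rad/s): [2.57, 2.57, 3.14, 3.14, 3.14, 3.14, 3.14].

INTERFACE

Orientations are given as a rotation vector (axis times angle).
In Python, from bench import status, optics, order gives the robot as it stands.
- The arm moves only by the tool step_arm, never from a script. Its argument "rows" is a list of rows, each a list of 3 entries, a list of its own where there are three numbers: the turn, a rotation vector about the tool's x, y, z in degrees, then the shift along the tool's x, y, z in mm, then the finger opening in mm, from 0 to 87. A call has 1 to 12 rows; each row shifts and turns the pose as measured when the row begins, along the tool's axes as they then stand; what a row does not reach is not made up. A row lasts 1/12 s, in which the tool goes at most 41.7 mm and 7.16 degrees, less where a joint would pass 70% of its speed; a pose out of reach is approached as far as the arm can. A call is refused whole if a number of a shift passes 41.7 or a number of a turn 7.16, either way. A call with a gripper value outside its range is refused whole. The fingers move at their own pace and stop on an object; "grip_force" is the grip in N (left out, the last holds). Time passes only in rows, so rows that do not move let the fingers close. It gives the time, the measured TCP pose, the force and the opening at its end, in the units of the state.
- status.get_state(): the state, without advancing time (a new reading comes with each control period).
- optics.get_image(name): name is "side" or "top"; returns a dict with "frame" (480x640x3 uint8, red, green, blue), "range_z" (480x640 float32, m along the optical axis (not along the pixel's ray), 0 where there is no reading), "K" (3x3 intrinsics, pixels), "R" (3x3) and "t" (3): a world point X has camera coordinates R X + t. Camera axes: x right, y down, z forward; pixel columns grow to the right and rows downward; lengths in m; the calibration is good to about 2 mm. A picture is of the moment at which its call begins.
- order.close_job(): hands the job in, once; it reports no verdict.
The state is a dict: "time": time; "joint_positions": joint angles; "qd": joint speeds; "joint_torque": joint torques, N m; "position": TCP position; "tool_rot": TCP orientation; "ft_force": force on the tool from outside, world axes, zero at the start; "torque": the same for the moment, N m; "grip_width": opening from 0.0 (shut) to 1.0 (fully open).
Only numpy, scipy, OpenCV 4.12 (cv2) and the standard library are available. Lean on these libraries where they do the work, as an engineer would, in place of code of your own. Each camera call takes 0.05 s, during which the arm holds its last target.

TASK

The parts kit for the next camera came as a stack: lens cap on round flange on square plate on screw box. Take it apart from the top down, one part at a time, and set each part flat and centred in the nest of its own shape and size, the square plate and the screw box squared up with the sides of their nests. Keep every part right side up, never tipping one over, and leave all four released in their nests.

Things in the scene. Friction and masses are not known exactly. Their poses are not given: they have to be found in the camera images.
- cap_center (a point): Black round lens cap, 22 mm across and 10 mm high, the topmost part of the stack. The point is its centre, 5 mm above its underside. Its z axis points up.
- flange_center (a point): White round flange with three small dark screw holes, a disc 46 mm across and 14 mm high (the top edge is chamfered by 2.5 mm), lying under the lens cap. The point is its centre, 7 mm above its underside. Its z axis points up.
- plate_center (a point): Square dark steel plate with four screw holes, 60 x 60 x 14 mm, lying under the flange. The point is its centre, 7 mm above its underside. x and y lie along its sides. Its z axis points up.
- box_center (a point): Closed yellow screw box with a clear lid, the bottom of the stack, standing on the bench: 68 mm wide along its x, 98 mm long along its y, 36 mm high; the lid is fixed shut. The point is its centre, 18 mm above its underside. Grasp it across the 68 mm. Its z axis points up.
- cap_nest_floor (a point): Place of the lens cap: the small round nest, inside 44 mm across. Fixed flat grey plastic nest on the bench, dark rubber floor, light rim; the inner floor lies 2 mm above the bench, and the rim rises 1.5 mm above it and is 4 mm wide; the point is the centre of the inner floor. 
- flange_nest_floor (a point): Place of the flange: the larger round nest, inside 70 mm across. Fixed flat grey plastic nest on the bench, dark rubber floor, light rim; the inner floor lies 2 mm above the bench, and the rim rises 1.5 mm above it and is 4 mm wide; the point is the centre of the inner floor. 
- plate_nest_floor (a point): Place of the plate: the square nest, inside 82 x 82 mm; x and y lie along its sides. Fixed flat grey plastic nest on the bench, dark rubber floor, light rim; the inner floor lies 2 mm above the bench, and the rim rises 1.5 mm above it and is 4 mm wide; the point is the centre of the inner floor. 
- box_nest_floor (a point): Place of the screw box: the oblong nest, inside 90 mm along its x and 120 mm along its y. Fixed flat grey plastic nest on the bench, dark rubber floor, light rim; the inner floor lies 2 mm above the bench, and the rim rises 1.5 mm above it and is 4 mm wide; the point is the centre of the inner floor. 
Not all that is in view belongs to the job. Leave any purple look-alike of the part that bears box_center alone.

How it is judged:
By the outcome, as a careful person would: the job done as asked, in the order asked, and still so for the second after the job is handed in, with the robot touching nothing.
It also fails if it takes over 117 s, if anything falls off the work surface, if the arm or the gripper's body presses on something with over 40 N, if the wrist force passes 120 N, or if a joint passes its speed limit or range.

## Working session

There is one attempt and no reset: what is moved stays moved. The work goes in short steps, Python scripts to look and compute and a tool call to move; the robot and the scene stay as the last step left them, time stands still between calls to the robot, and variables do not carry over. Pictures are saved under pics/ and viewed, and the job is handed in when it is done.

Besides the shell and the picture viewer there is one more tool, called after "Emit:" as name(argument=value, ...), one argument or row to a line, values as JSON. step_arm: Moves the arm, as the interface text tells. Its arguments: {"type":"object","properties":{"rows":{"type":"array"},"grip_force":{"type":"number"}},"required":["rows"]}

```bash
mkdir -p pics; ls; cat > h.py <<'E'
import numpy as np,cv2
from bench import status,optics,order
def grab(n,tag):
    im=optics.get_image(n); cv2.imwrite(f'pics/{tag}.png',cv2.cvtColor(im['frame'],cv2.COLOR_RGB2BGR)); np.savez(f'pics/{tag}.npz',**im); return im
def load(tag): return dict(np.load(f'pics/{tag}.npz'))
def cloud(im):
    z=im['range_z'];v,u=np.mgrid[:480,:640];K=im['K']
    c=np.stack([(u-K[0,2])/K[0,0]*z,(v-K[1,2])/K[1,1]*z,z],-1)
    p=(c-im['t'])@im['R']; p[z==0]=np.nan; return p
def ray(im,u,v,h):
    d=im['R'].T@np.linalg.inv(im['K'])@np.array([u,v,1.]); o=-im['R'].T@im['t']; return o+d*(h-o[2])/d[2]
def crop(tag,x0,y0,x1,y1,s,out):
    a=cv2.imread(f'pics/{tag}.png')[y0:y1,x0:x1]; cv2.imwrite(f'pics/{out}.png',cv2.resize(a,None,fx=s,fy=s,interpolation=cv2.INTER_CUBIC))
E
python3 - <<'E'
from h import *
print(status.get_state())
for n in('top','side'):
    im=grab(n,n+'0'); print(n,im['K'],im['R'],im['t'])
E
```

```text
pics
{'time': 0.0, 'joint_positions': array([ 1.30507022,  0.32182771, -0.07010686,  1.45167832,  0.02263123,
        1.37082878, -0.05689457]), 'qd': array([-1.15090204e-03, -5.04097290e-04, -8.71358472e-04, -2.54228368e-05,
       -1.62966781e-03, -4.58497623e-04,  3.16456138e-04]), 'joint_torque': array([-3.97588319e-04, -4.91284060e+01, -4.04124185e-01, -3.12527490e+01,
       -6.39976398e-02,  4.36710881e-02,  1.99200526e-04]), 'position': array([ 0.17932454, -0.62419948,  0.22945698]), 'tool_rot': array([-3.10898383e+00, -4.37948583e-01,  6.19849354e-04]), 'ft_force': array([-0.2280579 , -0.29408727,  0.66165593]), 'torque': array([-0.00592391, -0.00837878,  0.00592604]), 'grip_width': 1.0018041822885517}
top [[529.51367435   0.         322.83087041]
 [  0.         529.51367435 240.37258338]
 [  0.           0.           1.        ]] [[ 0.0203752  -0.99954387  0.02229123]
 [-0.98842417 -0.0234912  -0.14988602]
 [ 0.1503413  -0.01897923 -0.98845196]] [0.05381039 0.5432347  1.27570358]
side [[451.95096953   0.         322.26162258]
 [  0.         451.95096953 240.07412625]
 [  0.           0.           1.        ]] [[ 0.95799652 -0.28651857  0.01223805]
 [-0.17030862 -0.60273677 -0.77955331]
 [ 0.23073282  0.74472511 -0.62621631]] [-0.47067754  0.19690345  0.96541015]
```

View pics/top0.png

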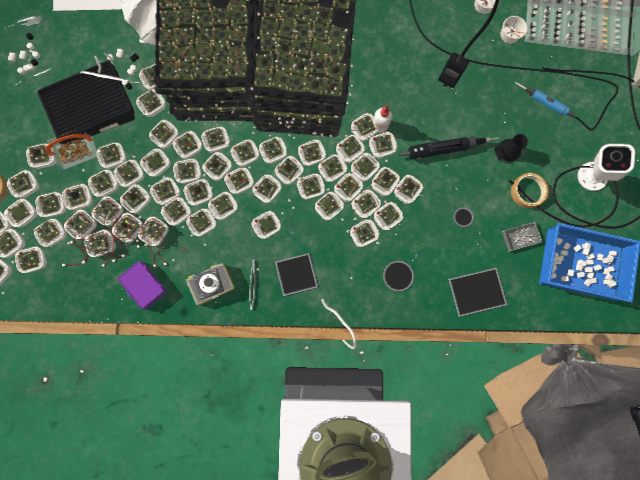

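View pics/side0.png

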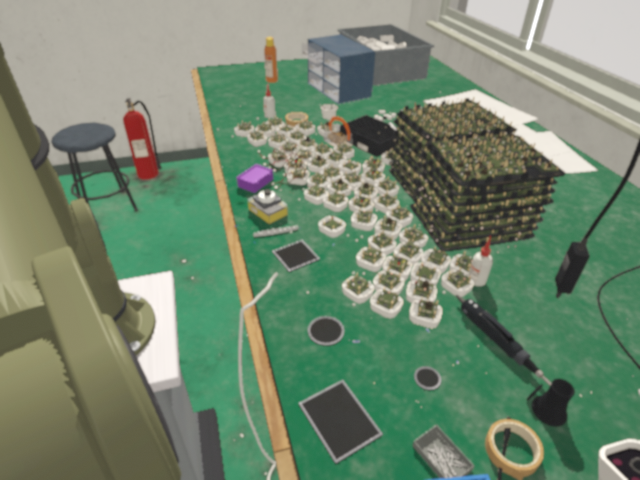

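```bash
python3 - <<'E'
from h import *
crop('top0',110,245,270,325,5,'c1'); crop('top0',260,190,530,325,2.9,'c2'); crop('side0',230,155,310,245,6,'c3')
im=load('top0');p=cloud(im)
for n,u,v in [('cap',209,283),('plate?',193,290),('purple',140,285),('bench',270,320),('cn',463,217),('fn',398,276),('pn',296,274),('bn',478,292),('strip',253,285),('lamp',602,165),('bin',590,262)]:
    print(n,p[v,u].round(4))
E
```

```text
cap [0.4276 0.3348 0.0765]
plate? [0.4124 0.3812 0.0336]
purple [0.4215 0.5091 0.0392]
bench [0.3436 0.1929 0.0004]
cn [ 0.6168 -0.2958  0.006 ]
fn [ 0.4608 -0.1278  0.0019]
pn [0.4598 0.1311 0.005 ]
bn [ 0.4246 -0.3313  0.0025]
strip [ 0.4301  0.2389 -0.0007]
lamp [ 0.7131 -0.5729  0.1727]
bin [nan nan nan]
```

View pics/c1.png

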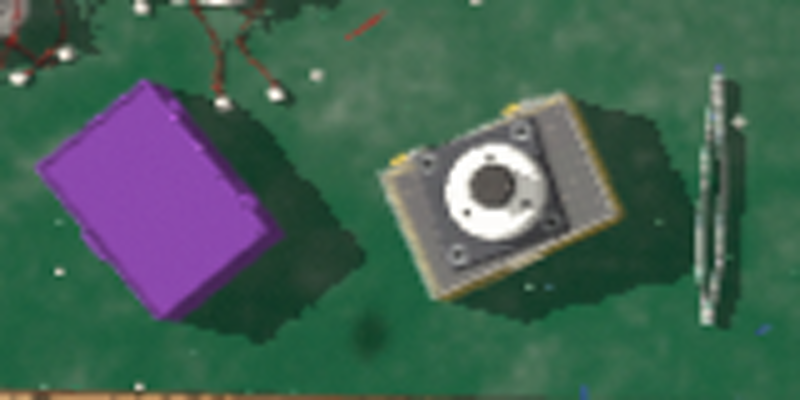

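View pics/c2.png

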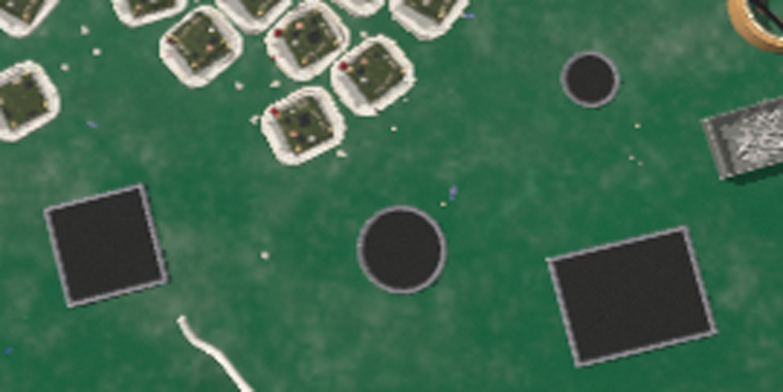

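View pics/c3.png

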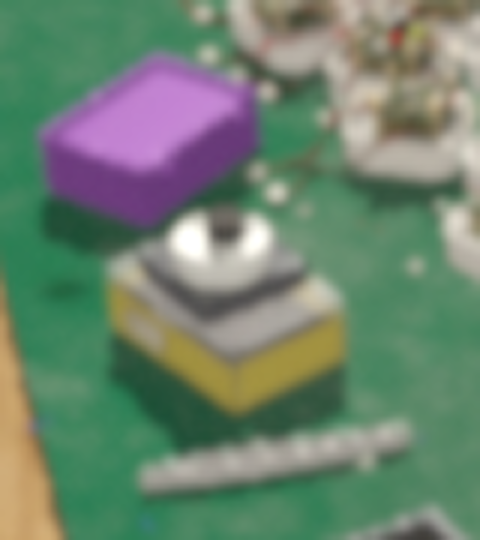

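```bash
cat > m.py <<'E'
from h import *
def seg(im,mask,seed,h,kind):
    n,l=cv2.connectedComponents(mask.astype(np.uint8))
    k=l[seed[1],seed[0]]
    if k==0: print('seed off'); return
    c=max(cv2.findContours((l==k).astype(np.uint8),cv2.RETR_EXTERNAL,cv2.CHAIN_APPROX_NONE)[0],key=len)[:,0,:]
    pts=np.array([ray(im,u,v,h)[:2] for u,v in c]).astype(np.float32)
    if kind=='c':
        (x,y),ax,a=cv2.fitEllipse(pts*1000); return 'centre',round(x,1),round(y,1),'d',np.round(ax,1)
    r=cv2.minAreaRect(pts*1000); return 'rect',np.round(r[0],1),np.round(r[1],1),'ang',round(r[2],2)
def up(im,x0,y0,x1,y1,s=4):
    f=cv2.resize(im['frame'][y0:y1,x0:x1],None,fx=s,fy=s,interpolation=cv2.INTER_CUBIC)
    K=im['K'].copy();K[0]*=s;K[1]*=s
    K[0,2]=(im['K'][0,2]+.5-x0)*s-.5;K[1,2]=(im['K'][1,2]+.5-y0)*s-.5
    return dict(frame=f,K=K,R=im['R'],t=im['t'])
def nest(im,u,v,r,kind,h=.002):
    a=up(im,u-r,v-r,u+r,v+r); g=a['frame'].astype(int).max(-1)
    return seg(a,g<75,(4*r,4*r),h,kind)
E
python3 - <<'E'
from m import *
for tag in('top0','side0'):
    im=load(tag)
    L=[(463,217,20,'c'),(398,276,30,'c'),(296,274,35,'r'),(478,292,45,'r')] if tag=='top0' else [(428,378,25,'c'),(326,331,30,'c'),(296,255,35,'r'),(341,420,55,'r')]
    for u,v,r,k in L: print(tag,nest(im,u,v,r,k))
im=load('top0')
a=up(im,180,255,240,312); f=a['frame'].astype(int)
for (u,v) in [(208,282),(202,286),(199,279),(187,284),(229,284)]:
    print(f[(v-255)*4+2,(u-180)*4+2])
E
```

```text
top0 ('centre', 618.2, -297.1, 'd', array([41.2, 41.6]))
top0 ('centre', 461.9, -127.9, 'd', array([67. , 67.5]))
top0 ('rect', array([460.2, 131.6]), array([81.6, 80.6]), 'ang', 15.62)
top0 ('rect', array([ 425.8, -329.8]), array([ 89.7, 118.3]), 'ang', 14.56)
side0 ('centre', 617.2, -296.3, 'd', array([35.3, 36.9]))
side0 ('centre', 460.6, -127.1, 'd', array([58.8, 61.2]))
side0 ('rect', array([458.4, 133.3]), array([71.9, 69.7]), 'ang', 15.47)
side0 ('rect', array([ 424.7, -329.2]), array([ 84.8, 114.8]), 'ang', 14.47)
[93 87 82]
[243 243 239]
[126 125 127]
[150 170 152]
[130 127 123]
```

```bash
python3 - <<'E'
from m import *
im=load('top0')
x0,y0,s=180,257,8
a=up(im,x0,y0,240,312,s); g=a['frame'].astype(int).max(-1)
sx=lambda u,v:(int((u-x0+.5)*s),int((v-y0+.5)*s))
print('flange',seg(a,g>185,sx(202,286),.062,'c'))
print('cap',seg(a,g<160,sx(208,282),.074,'c'))
b=cv2.cvtColor(a['frame'],cv2.COLOR_RGB2BGR)
b=cv2.resize(b,None,fx=1.6,fy=1.35); 
b=cv2.cvtColor(a['frame'],cv2.COLOR_RGB2BGR); b=cv2.copyMakeBorder(b,0,0,0,0,0)
for k in range(0,60,5): cv2.putText(b,str(x0+k),(k*s,10),0,.35,(255,255,255),1); cv2.line(b,(k*s+4,12),(k*s+4,16),(255,255,255))
for k in range(0,55,5): cv2.putText(b,str(y0+k),(0,k*s+8),0,.35,(255,255,255),1)
cv2.imwrite('pics/st.png',b)
import pickle
sd=load('side0'); crop('side0',240,180,296,230,10,'st2')
E
```

```text
flange ('centre', 429.1, 340.3, 'd', array([40.6, 43.4]))
cap ('centre', 430.6, 336.9, 'd', array([21.2, 23. ]))
```

View pics/st.png

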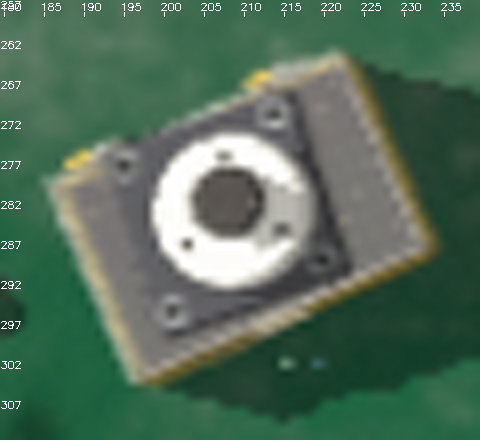

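View pics/st2.png

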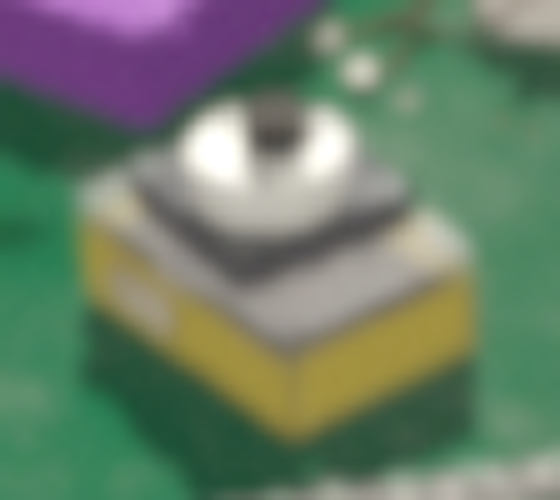

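```bash
python3 - <<'E'
from m import *
im=load('top0')
def P(l,h): return np.array([ray(im,180+(x-4)/8,257+(y-4)/8,h)[:2]*1000 for x,y in l])
def rep(n,q):
    d=[np.linalg.norm(q[i]-q[(i+1)%4]) for i in range(4)]
    a=[np.degrees(np.arctan2(*(q[(i+1)%4]-q[i])[::-1]))%90 for i in range(4)]
    print(n,q.mean(0).round(1),np.round(d,1),np.round(a,1))
rep('screws',P([(124,163),(274,114),(321,260),(172,311)],.05))
rep('plate',P([(112,143),(285,92),(352,268),(170,335)],.05))
rep('box',P([(50,182),(343,57),(432,240),(142,377)],.036))
b=load('side0')
def S(l,h): return np.array([ray(b,240+(x+.5)/10-.5,180+(y+.5)/10-.5,h)[:2]*1000 for x,y in l])
rep('boxbot',np.vstack([S([(82,205),(290,350),(475,265)],.036),S([(280,180)],.036)]))
print(S([(82,205),(290,350),(475,265)],.036).round(1)); print('cap side',S([(277,110)],.074))
E
```

```text
screws [429.3 343.9] [47.3 46.9 47.  47.5] [19.7 20.5 20.3 20.9]
plate [430.1 341.9] [54.2 57.7 57.8 61.2] [18.  23.4 21.7 19.8]
box [429.8 340.8] [96.5 63.2 96.5 66.6] [24.8 28.2 26.8 28.1]
boxbot [426.7 327.8] [96.9 64.2 72.8 57.4] [26.6 24.4 37.7 87.5]
[[376.1 365.1]
 [419.4 278.4]
 [477.9 305. ]]
cap side [[430.60227413 340.56446723]]
```

The top view shows the stack at (208,283): a yellow box with a clear lid, then the dark plate, white flange and black cap. The purple box at (140,285) is the look-alike, so I leave it alone. The nests, which the two cameras place within 2 mm of each other and whose sizes match the description, are:

| Nest | Pixel (top view) |
|---|---|
| Cap | (463,217) |
| Flange | (398,276) |
| Plate | (296,274) |
| Box | (478,292) |

Next I swing the arm round to the stack.

Emit:
step_arm(
  rows=[
    [[0,0,-3],[32,-3,0],87],
    [[0,0,-3],[32,-3,0],87],
    [[0,0,-3],[32,-3,0],87],
    [[0,0,-3],[32,-3,0],87],
    [[0,0,-3],[32,-3,0],87],
    [[0,0,-3],[32,-3,0],87],
    [[0,0,-3],[32,-3,0],87],
    [[0,0,-3],[32,-3,0],87],
    [[0,0,-3],[32,-3,0],87],
    [[0,0,-3],[32,-3,0],87],
    [[0,0,-3],[32,-3,0],87],
    [[0,0,-3],[32,-3,0],87],
  ],
)

```text
time: 1.1
position: [0.4774, -0.3866, 0.2195]
tool_rot: [-2.806, -1.383, 0.014]
ft_force: [0.5, 0.5, -0.0]
grip_width: 0.999
```

```bash
cat > g.py <<'E'
import sys
from h import *
from scipy.spatial.transform import Rotation as Ro
def go(x=None,y=None,z=None,yaw=None,show=True):
    s=status.get_state(); p=s['position']*1000; R=Ro.from_rotvec(s['tool_rot'])
    M=R.as_matrix(); yw=np.degrees(np.arctan2(M[1,1],M[0,1]))
    print('t%.2f'%s['time'],'p',p.round(1),'yawY %.1f'%yw,'az %.1f r %.1f'%(np.degrees(np.arctan2(p[1],p[0])),np.hypot(*p[:2])),'z',M[:,2].round(3),'F',s['ft_force'].round(1),'w %.1f'%(s['grip_width']*87))
    if x is not None:
        yaw=yw if yaw is None else yaw
        a=np.radians(yaw); Y=np.array([np.cos(a),np.sin(a),0]);Z=np.array([0,0,-1.]);X=np.cross(Y,Z)
        G=np.stack([X,Y,Z],1)
        print('turn',np.degrees((R.inv()*Ro.from_matrix(G)).as_rotvec()).round(2),'shift',(M.T@(np.array([x,y,z])-p)).round(1))
if __name__=='__main__': go(*[float(v) for v in sys.argv[1:]])
E
python3 g.py 430 339 150 20
```

```text
t1.10 p [ 477.4 -386.6  219.5] yawY -37.5 az -39.0 r 614.3 z [-0.013  0.008 -1.   ] F [ 0.5  0.5 -0. ] w 87.0
turn [ -0.87  -0.33 -57.52] shift [ 546.8 -478.4   75.7]
```

Emit:
step_arm(
  rows=[
    [[0,0,-3],[32,-3,-1],87],
    [[0,0,-3],[32,-3,-1],87],
    [[0,0,-3],[32,-3,-1],87],
    [[0,0,-3],[32,-3,-1],87],
    [[0,0,-3],[32,-3,-1],87],
    [[0,0,-3],[32,-3,-1],87],
    [[0,0,-3],[32,-3,-1],87],
    [[0,0,-3],[32,-3,-1],87],
    [[0,0,-3],[32,-3,-1],87],
    [[0,0,-3],[32,-3,-1],87],
    [[0,0,-3],[32,-3,-1],87],
    [[0,0,-3],[32,-3,-1],87],
  ],
)

```text
time: 2.1
position: [0.5772, -0.0013, 0.2274]
tool_rot: [-2.198, -2.211, 0.01]
ft_force: [1.5, 0.3, 0.0]
grip_width: 0.996
```

Emit:
step_arm(
  rows=[
    [[0,0,-2],[32,-3,-1],87],
    [[0,0,-2],[32,-3,-1],87],
    [[0,0,-2],[32,-3,-1],87],
    [[0,0,-2],[32,-3,-1],87],
    [[0,0,-2],[32,-3,-1],87],
    [[0,0,-2],[32,-3,-1],87],
    [[0,0,-2],[32,-3,-1],87],
    [[0,0,-2],[32,-3,-1],87],
  ],
)

```text
time: 2.77
position: [0.5147, 0.2593, 0.2369]
tool_rot: [-1.85, -2.505, 0.009]
ft_force: [1.1, 0.7, 0.3]
grip_width: 1.0
```

```bash
python3 g.py 430 339 150 20
```

```text
t2.77 p [514.7 259.3 236.9] yawY 17.1 az 26.7 r 576.4 z [-0.026  0.012 -1.   ] F [1.1 0.7 0.3] w 87.0
turn [-1.18 -1.09 -2.87] shift [ 99.5 -55.7  90. ]
```

Emit:
step_arm(
  rows=[
    [[-0.3,-0.2,-0.6],[20,-11,18],87],
    [[-0.3,-0.2,-0.6],[20,-11,18],87],
    [[-0.3,-0.2,-0.6],[20,-11,18],87],
    [[-0.3,-0.2,-0.6],[20,-11,18],87],
    [[0,0,-0.6],[20,-11,18],87],
    [[0,0,0],[0,0,0],87],
  ],
)

```text
time: 3.27
position: [0.4199, 0.3499, 0.1457]
tool_rot: [-1.773, -2.586, -0.013]
ft_force: [-0.8, -0.3, 0.3]
grip_width: 1.0
```

```bash
python3 g.py 430 338 75 20; python3 - <<'E'
from h import *
grab('side','s1');grab('top','t1');crop('s1',215,130,315,230,6,'s1c')
E
```

```text
t3.27 p [419.9 349.9 145.7] yawY 21.1 az 39.8 r 546.6 z [-0.    0.01 -1.  ] F [-0.8 -0.3  0.3] w 87.0
turn [ 0.18 -0.56  1.11] shift [-15.4   4.9  70.5]
```

View pics/s1c.png

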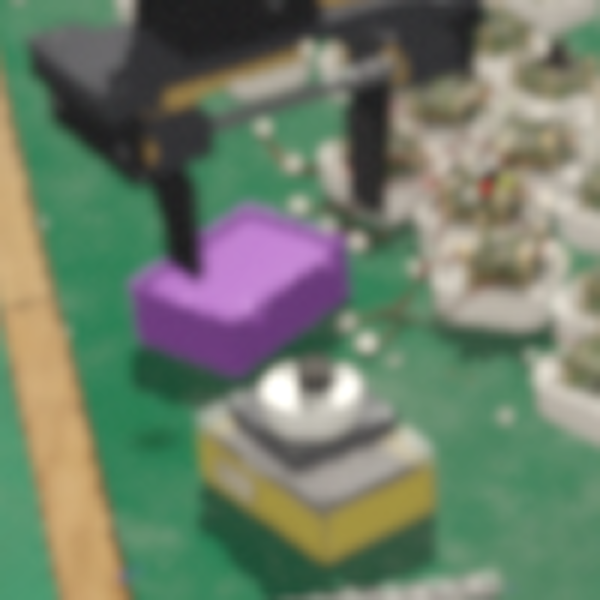

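Emit:
step_arm(
  rows=[
    [[0,-0.3,0.5],[-5,2,14],80],
    [[0,-0.3,0.5],[-5,2,14],70],
    [[0,0,0],[-5,1,14],60],
    [[0,0,0],[0,0,14],50],
    [[0,0,0],[0,0,8],45],
    [[0,0,0],[0,0,0],45],
  ],
)

```text
time: 3.87
position: [0.4457, 0.3283, 0.0798]
tool_rot: [1.82, 2.545, 0.011]
ft_force: [-0.6, -1.3, -0.5]
grip_width: 0.624
```

```bash
python3 g.py 430 338 75 20;python3 - <<'E'
from h import *
grab('side','s2');crop('s2',215,130,315,230,6,'s2c')
E
```

```text
t3.87 p [445.7 328.3  79.8] yawY 18.8 az 36.4 r 553.6 z [ 0.014 -0.002 -1.   ] F [-0.6 -1.3 -0.5] w 54.3
turn [ 0.75  0.37 -1.16] shift [ 14.3 -11.8   4.6]
```

View pics/s2c.png

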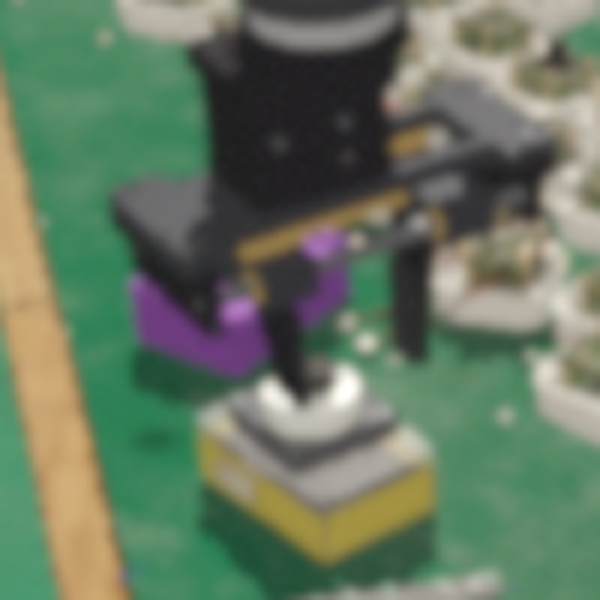

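Emit:
step_arm(
  rows=[
    [[0,0,0],[0,0,0],50],
    [[0,0,-0.5],[5,-4,0],50],
    [[0,0,0],[5,-4,0],50],
    [[0,0,0],[0,0,0],50],
    [[0,0,0],[0,0,0],50],
  ],
)

```text
time: 4.33
position: [0.436, 0.3368, 0.0825]
tool_rot: [1.81, 2.55, 0.017]
ft_force: [-0.2, 0.2, -0.3]
grip_width: 0.575
```

```bash
python3 g.py 430 338 75 20
```

```text
t4.33 p [436.  336.8  82.5] yawY 19.3 az 37.7 r 550.9 z [ 0.018  0.001 -1.   ] F [-0.2  0.2 -0.3] w 50.0
turn [ 0.99  0.31 -0.71] shift [ 3.1 -5.3  7.4]
```

Emit:
step_arm(
  rows=[
    [[0.5,0.2,-0.4],[1.5,-3,3],45],
    [[0.5,0.1,-0.3],[1.5,-2,3],40],
    [[0,0,0],[0,0,1],40],
    [[0,0,0],[0,0,0],40],
    [[0,0,0],[0,0,0],40],
  ],
)

```text
time: 4.75
position: [0.4297, 0.339, 0.0758]
tool_rot: [-1.798, -2.576, -0.0]
ft_force: [-1.0, -0.1, 0.5]
grip_width: 0.464
```

```bash
python3 g.py 430 338 75 20;python3 - <<'E'
from h import *
grab('side','s3');crop('s3',235,165,295,220,10,'s3c')
E
```

```text
t4.75 p [429.7 339.   75.8] yawY 20.2 az 38.3 r 547.3 z [ 0.  0. -1.] F [-1.  -0.1  0.5] w 40.3
turn [ 0.01 -0.01  0.16] shift [-1.1 -0.1  0.8]
```

View pics/s3c.png

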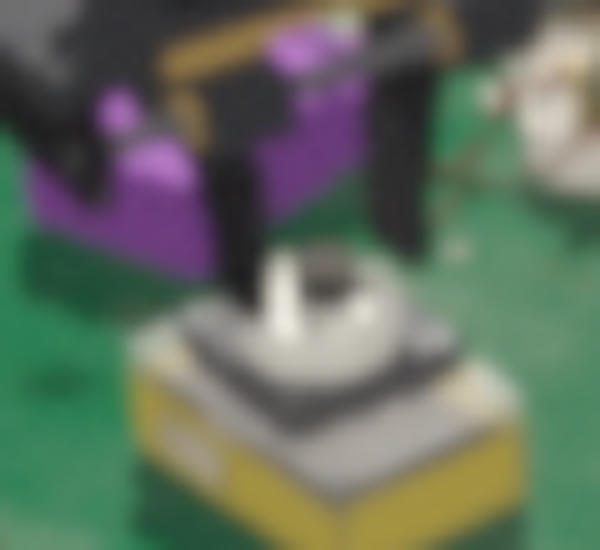

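Emit:
step_arm(
  rows=[
    [[0,0,0],[-0.5,0,1],35],
    [[0,0,0],[0,0,0],28],
    [[0,0,0],[0,0,0],24],
    [[0,0,0],[0,0,0],15],
    [[0,0,0],[0,0,0],15],
    [[0,0,0],[0,0,0],15],
    [[0,0,0],[0,0,0],15],
  ],
  grip_force=12,
)

```text
time: 5.38
position: [0.4303, 0.3381, 0.0746]
tool_rot: [1.8, 2.575, 0.0]
ft_force: [-0.4, 0.0, -0.0]
grip_width: 0.236
```

```bash
python3 g.py 430 338 75 20
```

```text
t5.38 p [430.3 338.1  74.6] yawY 20.1 az 38.2 r 547.3 z [ 0.  0. -1.] F [-0.4  0.  -0. ] w 20.6
turn [ 0.01 -0.    0.1 ] shift [ 0.  -0.4 -0.4]
```

Emit:
step_arm(
  rows=[
    [[0,0,0],[0,0,0],15],
    [[0,0,0],[0,0,0],15],
  ],
)

```text
time: 5.55
position: [0.4303, 0.3381, 0.0746]
tool_rot: [1.8, 2.575, 0.0]
ft_force: [0.1, -0.6, -0.1]
grip_width: 0.232
```

```bash
python3 g.py 430 338 75 20;python3 - <<'E'
from h import *
grab('side','s4');crop('s4',235,165,295,220,10,'s4c')
grab('top','t4');crop('t4',180,250,240,310,10,'t4c')
E
```

```text
t5.55 p [430.3 338.1  74.6] yawY 20.1 az 38.2 r 547.2 z [ 0.  0. -1.] F [ 0.1 -0.6 -0.1] w 20.2
turn [ 0.01 -0.    0.1 ] shift [ 0.  -0.3 -0.4]
```

View pics/s4c.png

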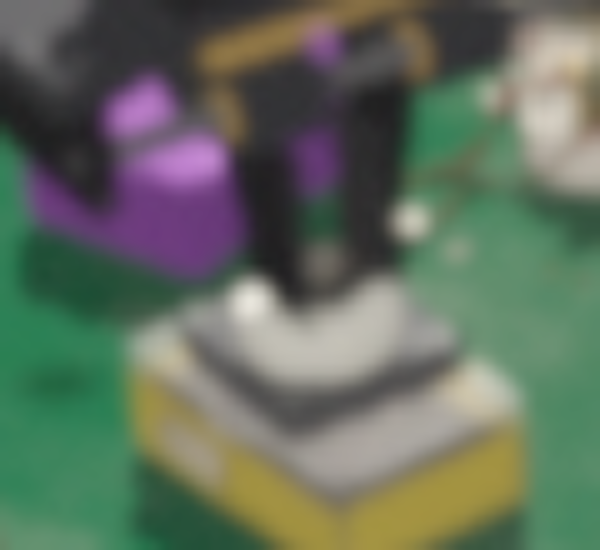

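View pics/t4c.png

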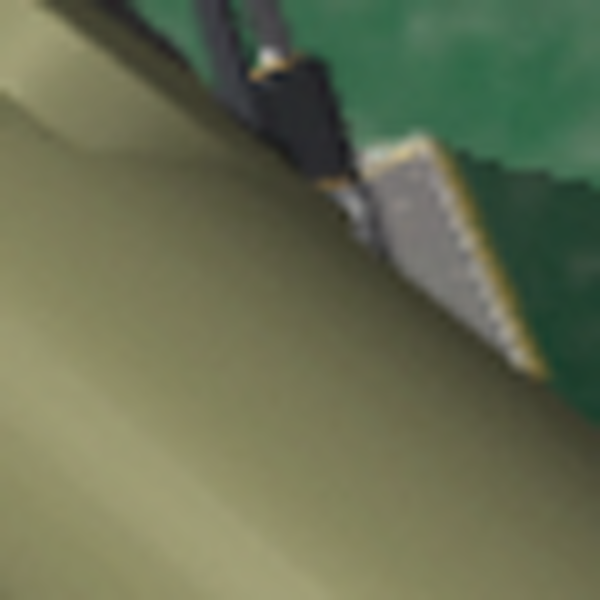

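Emit:
step_arm(
  rows=[
    [[0,0,0],[0,0,-4],15],
    [[0,0,0],[0,0,-8],15],
    [[0,0,0],[0,0,-12],15],
    [[0,0,0],[0,0,-14],15],
    [[0,0,0],[0,0,-10],15],
    [[0,0,0],[0,0,0],15],
  ],
)

```text
time: 6.15
position: [0.4301, 0.3386, 0.1278]
tool_rot: [-1.798, -2.576, -0.001]
ft_force: [0.4, 0.6, -0.4]
grip_width: 0.234
```

```bash
python3 g.py 618 -297 140 20;python3 - <<'E'
from h import *
grab('side','s5');crop('s5',225,145,300,215,8,'s5c')
E
```

```text
t6.15 p [430.1 338.6 127.8] yawY 20.1 az 38.2 r 547.4 z [ 0.     0.001 -1.   ] F [ 0.4  0.6 -0.4] w 20.3
turn [ 0.02 -0.03  0.15] shift [-661.4  -42.5  -12.6]
```

View pics/s5c.png

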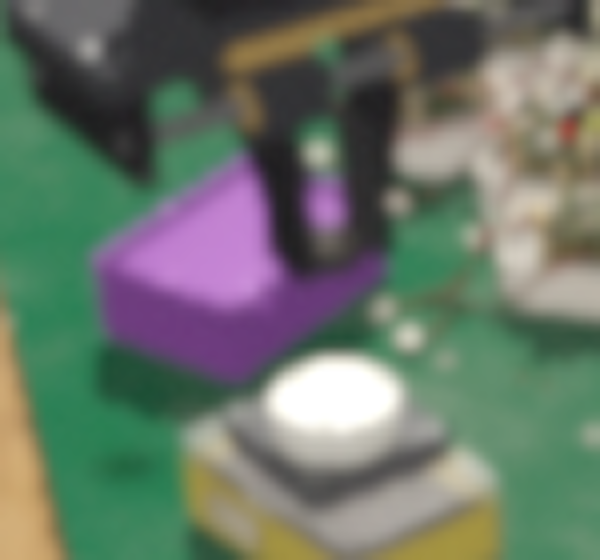

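Emit:
step_arm(
  rows=[
    [[0,0,0],[-10,-1,-3],15],
    [[0,0,0],[-20,-1,-3],15],
    [[0,0,0],[-30,-2,-3],15],
    [[0,0,0],[-30,-2,-3],15],
    [[0,0,0],[-30,-2,-2],15],
    [[0,0,0],[-30,-2,-2],15],
    [[0,0,0],[-30,-2,-1],15],
    [[0,0,0],[-30,-2,-1],15],
    [[0,0,0],[-30,-2,-1],15],
    [[0,0,0],[-30,-2,-1],15],
    [[0,0,0],[-30,-2,-1],15],
    [[0,0,0],[-30,-2,-1],15],
  ],
)

```text
time: 7.2
position: [0.5228, 0.016, 0.1469]
tool_rot: [-1.774, -2.588, -0.002]
ft_force: [0.5, 0.9, -1.0]
grip_width: 0.238
```

```bash
python3 g.py 618 -297 140 20
```

```text
t7.20 p [522.8  16.  146.9] yawY 21.1 az 1.8 r 523.1 z [-0.003  0.003 -1.   ] F [ 0.5  0.9 -1. ] w 20.7
turn [-0.07 -0.23  1.15] shift [-326.3  -24.2    5.7]
```

Emit:
step_arm(
  rows=[
    [[0,0,0.2],[-30,-2,0],15],
    [[0,0,0.2],[-30,-2,0],15],
    [[0,0,0.2],[-30,-2,0],15],
    [[0,0,0.2],[-30,-2,0],15],
    [[0,0,0.2],[-30,-2,0],15],
    [[0,0,0],[-30,-2,0],15],
    [[0,0,0],[-30,-2,0],15],
    [[0,0,0],[-30,-2,0],15],
    [[0,0,0],[-30,-2,0],15],
    [[0,0,0],[-20,-2,0],15],
    [[0,0,0],[-10,-2,0],15],
    [[0,0,0],[0,0,0],15],
  ],
)

```text
time: 8.2
position: [0.6043, -0.2979, 0.1387]
tool_rot: [-1.809, -2.557, 0.009]
ft_force: [0.1, -0.5, 0.0]
grip_width: 0.239
```

```bash
python3 g.py 618 -297 60 20
```

```text
t8.20 p [ 604.3 -297.9  138.7] yawY 19.4 az -26.2 r 673.7 z [-0.011  0.001 -1.   ] F [ 0.1 -0.5  0. ] w 20.8
turn [-0.59 -0.24 -0.58] shift [-4.  14.1 78.6]
```

Nearly over the nest. Correcting position and lowering partway, then I'll look from both cameras.

Emit:
step_arm(
  rows=[
    [[-0.3,-0.1,-0.3],[-2,5,12],15],
    [[-0.3,-0.1,-0.3],[-1,5,15],15],
    [[0,0,0],[0,4,15],15],
    [[0,0,0],[0,0,15],15],
    [[0,0,0],[0,0,12],15],
    [[0,0,0],[0,0,6],15],
    [[0,0,0],[0,0,0],15],
    [[0,0,0],[0,0,0],15],
  ],
)

```text
time: 8.87
position: [0.6192, -0.2822, 0.0548]
tool_rot: [-1.781, -2.58, -0.009]
ft_force: [-0.1, -0.1, -0.0]
grip_width: 0.237
```

```bash
python3 g.py 618 -297 14 20;python3 - <<'E'
from h import *
grab('side','s6');crop('s6',380,300,480,400,6,'s6c')
grab('top','t6');crop('t6',420,180,500,260,7,'t6c')
E
```

```text
t8.87 p [ 619.2 -282.2   54.8] yawY 20.8 az -24.5 r 680.5 z [-0.002  0.009 -1.   ] F [-0.1 -0.1 -0. ] w 20.6
turn [ 0.04 -0.51  0.76] shift [-13.8  -6.4  40.7]
```

View pics/s6c.png

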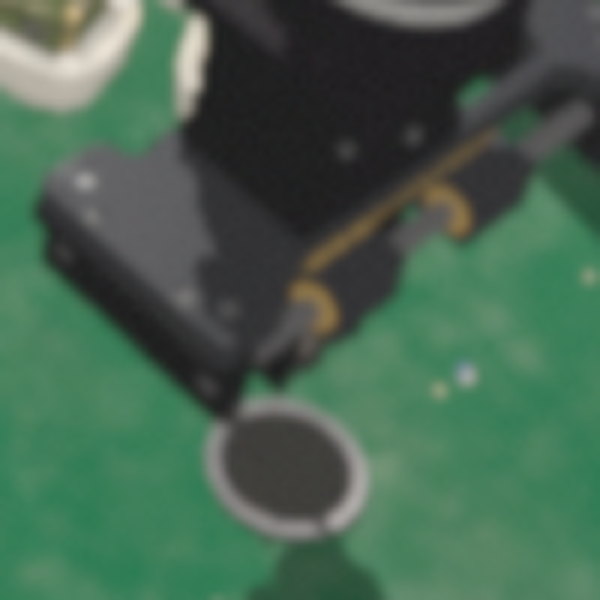

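View pics/t6c.png

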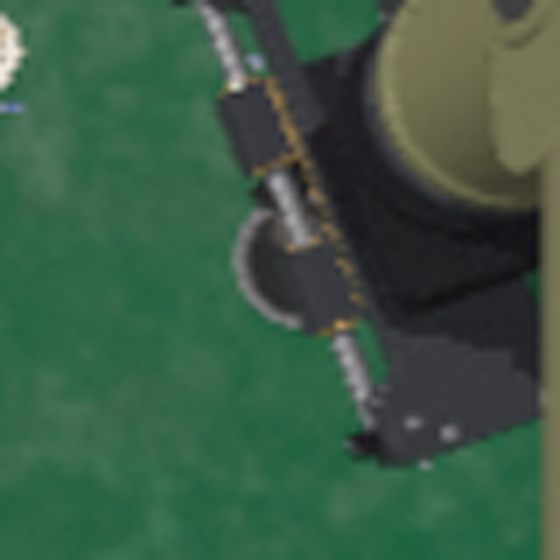

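Emit:
step_arm(
  rows=[
    [[0,0,0],[-4,-2,0],15],
    [[0,-0.2,0.3],[-5,-2,0],15],
    [[0,-0.2,0.3],[-4,-2,8],15],
    [[0,0,0],[0,0,8],15],
    [[0,0,0],[0,0,4],15],
    [[0,0,0],[0,0,0],15],
    [[0,0,0],[0,0,0],15],
    [[0,0,0],[0,0,0],15],
  ],
)

```text
time: 9.63
position: [0.6197, -0.3016, 0.0365]
tool_rot: [1.801, 2.567, 0.001]
ft_force: [0.5, -0.3, -0.1]
grip_width: 0.235
```

```bash
python3 g.py 618 -297 14 20
```

```text
t9.63 p [ 619.7 -301.6   36.5] yawY 19.9 az -26.0 r 689.2 z [ 0.006 -0.003 -1.   ] F [ 0.5 -0.3 -0.1] w 20.4
turn [ 0.25  0.27 -0.11] shift [ 5.  -0.1 22.5]
```

Emit:
step_arm(
  rows=[
    [[0.2,0.2,0],[2,0,4],15],
    [[0,0,0],[2,0,4],15],
    [[0,0,0],[0,0,4],15],
    [[0,0,0],[0,0,3],15],
    [[0,0,0],[0,0,0],15],
    [[0,0,0],[0,0,0],15],
  ],
)

```text
time: 10.13
position: [0.6186, -0.2963, 0.02]
tool_rot: [1.802, 2.572, 0.001]
ft_force: [0.4, -0.3, -0.4]
grip_width: 0.235
```

```bash
python3 g.py 618 -297 13 20;python3 - <<'E'
from h import *
grab('side','s7');crop('s7',390,335,470,415,7,'s7c')
grab('top','t7');crop('t7',420,180,500,260,7,'t7c')
E
```

```text
t10.13 p [ 618.6 -296.3   20. ] yawY 20.0 az -25.6 r 685.9 z [ 0.001 -0.    -1.   ] F [ 0.4 -0.3 -0.4] w 20.5
turn [ 0.05  0.02 -0.03] shift [-0.4 -0.8  7. ]
```

View pics/s7c.png

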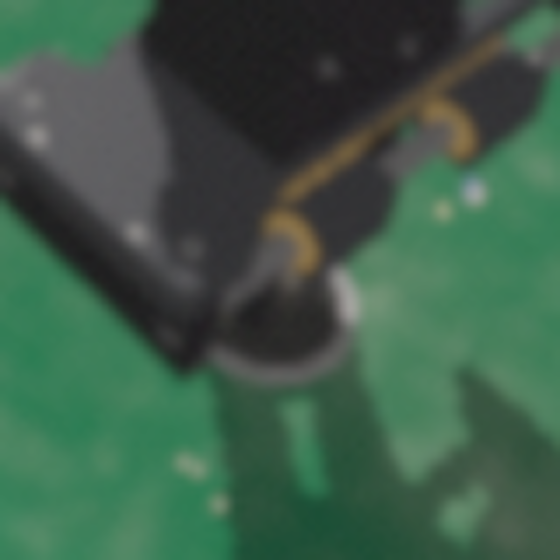

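Emit:
step_arm(
  rows=[
    [[0,0,0],[-0.5,-0.5,2],15],
    [[0,0,0],[0,0,2],15],
    [[0,0,0],[0,0,1.5],15],
    [[0,0,0],[0,0,0.8],15],
    [[0,0,0],[0,0,0],15],
    [[0,0,0],[0,0,0],15],
  ],
)

```text
time: 10.73
position: [0.6187, -0.2977, 0.0139]
tool_rot: [1.802, 2.571, 0.001]
ft_force: [0.5, -1.5, -0.9]
grip_width: 0.236
```

```bash
python3 g.py 618 -297 12.6 20
```

```text
t10.73 p [ 618.7 -297.7   13.9] yawY 19.9 az -25.7 r 686.6 z [ 0.002 -0.001 -1.   ] F [ 0.5 -1.5 -0.9] w 20.5
turn [ 0.1   0.09 -0.07] shift [ 0.9 -0.4  1.3]
```

Emit:
step_arm(
  rows=[
    [[0,0,0],[0.5,-0.5,1],15],
    [[0,0,0],[0,0,0.4],15],
    [[0,0,0],[0,0,0],15],
    [[0,0,0],[0,0,0],15],
  ],
)

```text
time: 11.07
position: [0.6183, -0.2975, 0.013]
tool_rot: [1.802, 2.57, 0.001]
ft_force: [0.3, 0.6, 0.2]
grip_width: 0.235
```

```bash
python3 g.py 618 -297 12.6 20
```

```text
t11.07 p [ 618.3 -297.5   13. ] yawY 19.9 az -25.7 r 686.1 z [ 0.003 -0.001 -1.   ] F [0.3 0.6 0.2] w 20.4
turn [ 0.13  0.12 -0.07] shift [ 0.5 -0.1  0.4]
```

Emit:
step_arm(
  rows=[
    [[0,0,0],[0,0,0.6],15],
    [[0,0,0],[0,0,0],15],
    [[0,0,0],[0,0,0],28],
    [[0,0,0],[0,0,0],30],
    [[0,0,0],[0,0,0],30],
    [[0,0,0],[0,0,0],30],
    [[0,0,0],[0,0,-4],32],
    [[0,0,0],[0,0,-10],32],
    [[0,0,0],[0,0,-20],40],
    [[0,0,0],[0,0,-20],50],
    [[0,0,0],[0,0,-20],60],
    [[0,0,0],[0,0,-20],60],
  ],
)

```text
time: 12.07
position: [0.6145, -0.2957, 0.1065]
tool_rot: [-1.798, -2.567, 0.001]
ft_force: [-0.3, -0.7, 0.6]
grip_width: 0.582
```

```bash
python3 g.py 430 338 140 20;python3 - <<'E'
from h import *
grab('side','s8');crop('s8',390,335,470,415,7,'s8c')
grab('top','t8');crop('t8',420,180,500,260,7,'t8c')
E
```

```text
t12.07 p [ 614.5 -295.7  106.5] yawY 20.0 az -25.7 r 682.0 z [-0.006  0.004 -1.   ] F [-0.3 -0.7  0.6] w 50.7
turn [-0.27 -0.33 -0.03] shift [658.8  42.9 -29.9]
```

View pics/s8c.png

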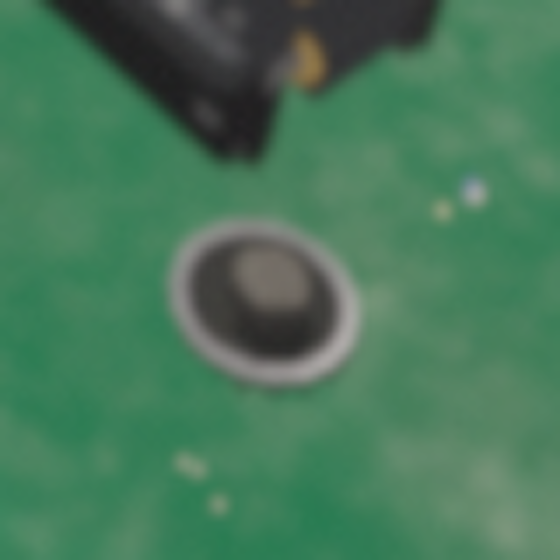

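View pics/t8c.png

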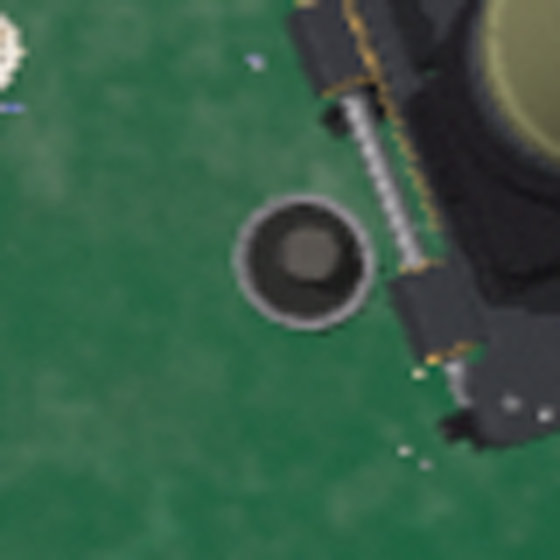

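```bash
python3 - <<'E'
from h import *
t=load('t8');s=load('s8')
f=lambda im,x0,y0,X,Y,h:(ray(im,x0+(X+.5)/7-.5,y0+(Y+.5)/7-.5,h)*1000).round(1)[:2]
print('cap',f(t,420,180,310,250,.012),f(s,390,335,272,277,.012))
print('nest',f(t,420,180,305,262,.0035),f(s,390,335,265,302,.0035))
E
```

```text
cap [ 620.1 -296.4] [ 618.2 -296.5]
nest [ 617.3 -296.9] [ 616.6 -298.4]
```

```bash
python3 - <<'E'
from m import *
for tag,(u,v),(uc,vc) in (('t8',(463,217),(464,215)),('s8',(428,377),(428,374))):
    im=load(tag); a=up(im,u-20,v-20,u+20,v+20,8); f=a['frame'].astype(int); g=f.max(-1)
    sd=(int((uc-u+20.5)*8),int((vc-v+20.5)*8)); print(g[sd[1],::16])
    for th in (70,78,86): print(tag,th,seg(a,(g>th)&(g<135),sd,.012,'c'))
    gr=(f[...,1]-f[...,0])<25
    print('outer',seg(a,gr,sd,.0035,'c'))
E
```

```text
[104 104 105 102 104 114 104  42  48  80  88  89  88  38  61 127 107 118
 142  91]
t8 70 ('centre', 619.2, -295.9, 'd', array([18.8, 19.8]))
t8 78 ('centre', 619.1, -296.0, 'd', array([17.5, 18.3]))
t8 86 ('centre', 619.1, -295.8, 'd', array([15. , 16.8]))
outer ('centre', 617.9, -297.0, 'd', array([51.9, 52.7]))
[129 128 128 134 135  78  63  65  98 118 116 115 115  87  89 141 144 133
 135 135]
s8 70 ('centre', 614.7, -299.0, 'd', array([ 78.6, 102.1]))
s8 78 ('centre', 614.6, -299.0, 'd', array([ 78.6, 102. ]))
s8 86 ('centre', 614.6, -299.1, 'd', array([ 78.6, 102. ]))
outer ('centre', 616.8, -298.1, 'd', array([53.1, 54.7]))
```

Cap is in its nest, about 1.6 mm off centre. From the same picture I measure the flange.

```bash
python3 - <<'E'
from m import *
im=load('t8'); x0,y0,s=180,257,8
a=up(im,x0,y0,240,312,s); g=a['frame'].astype(int).max(-1)
cv2.imwrite('pics/st8.png',cv2.cvtColor(a['frame'],cv2.COLOR_RGB2BGR))
sx=lambda u,v:(int((u-x0+.5)*s),int((v-y0+.5)*s))
for th in(150,185,220): print('flange',seg(a,g>th,sx(202,286),.0625,'c'))
im=load('s8'); x0,y0=240,180
a=up(im,x0,y0,296,230,s); g=a['frame'].astype(int).max(-1)
for th in(165,185,220): print('flange',seg(a,g>th,sx(267,192),.064,'c'))
E
```

```text
flange ('centre', 429.1, 339.3, 'd', array([46.3, 46.6]))
flange ('centre', 429.2, 339.9, 'd', array([43.7, 45.3]))
flange ('centre', 429.3, 340.2, 'd', array([41.7, 43.8]))
flange ('centre', 426.3, 332.5, 'd', array([50.7, 68.2]))
flange ('centre', 426.5, 334.3, 'd', array([47.5, 61.5]))
flange ('centre', 427.0, 337.8, 'd', array([44., 47.]))
```

View pics/st8.png

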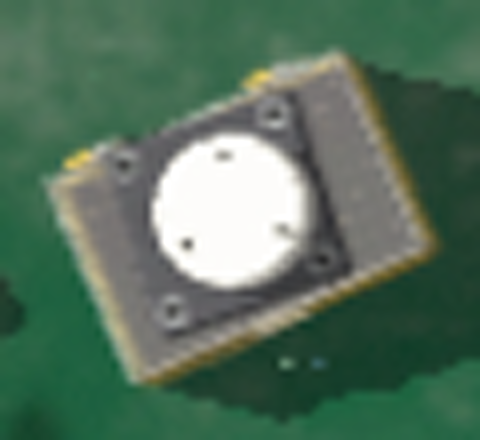

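Emit:
step_arm(
  rows=[
    [[0,0,0],[10,1,-3],80],
    [[0,0,0],[20,1,-3],80],
    [[0,0,0],[30,2,-3],80],
    [[0,0,0],[30,2,-3],80],
    [[0,0,0],[30,2,-3],80],
    [[0,0,0],[30,2,-3],80],
    [[0,0,0],[30,2,-3],80],
    [[0,0,0],[30,2,-3],80],
    [[0,0,0],[30,2,-2],80],
    [[0,0,0],[30,2,-1],80],
    [[0,0,0],[30,2,-1],80],
    [[0,0,0],[30,2,-1],80],
  ],
)

```text
time: 13.17
position: [0.514, 0.0332, 0.1344]
tool_rot: [-1.813, -2.557, 0.012]
ft_force: [1.3, 0.1, 0.5]
grip_width: 0.918
```

```bash
python3 g.py 429 340 130 20
```

```text
t13.17 p [514.   33.2 134.4] yawY 19.3 az 3.7 r 515.0 z [-0.01  -0.002 -1.   ] F [1.3 0.1 0.5] w 79.8
turn [-0.56 -0.06 -0.68] shift [317.6  21.4   4.5]
```

Flange centre is (429.2, 339.9), and the fitted diameter of about 46 mm matches.

Emit:
step_arm(
  rows=[
    [[-0.1,0,-0.1],[30,2,0],80],
    [[-0.1,0,-0.1],[30,2,0],80],
    [[-0.1,0,-0.1],[30,2,0],80],
    [[-0.1,0,-0.1],[30,2,0],80],
    [[-0.1,0,-0.1],[30,2,0],80],
    [[0,0,0],[30,2,0],80],
    [[0,0,0],[30,2,0],80],
    [[0,0,0],[30,2,0],80],
    [[0,0,0],[30,2,0],80],
    [[0,0,0],[15,1,0],80],
    [[0,0,0],[0,0,0],80],
    [[0,0,0],[0,0,0],80],
  ],
)

```text
time: 14.17
position: [0.4105, 0.3299, 0.1287]
tool_rot: [-1.778, -2.582, 0.017]
ft_force: [0.6, -0.7, 0.1]
grip_width: 0.917
```

```bash
python3 g.py 429 340 62 20
```

```text
t14.17 p [410.5 329.9 128.7] yawY 20.9 az 38.8 r 526.7 z [-0.011 -0.005 -1.   ] F [ 0.6 -0.7  0.1] w 79.7
turn [-0.72  0.06  0.91] shift [ 2.9 21.7 66.5]
```

Emit:
step_arm(
  rows=[
    [[-0.3,0,0.4],[1,7,5],75],
    [[-0.3,0,0.4],[1,7,10],75],
    [[0,0,0],[1,6,10],75],
    [[0,0,0],[0,0,10],75],
    [[0,0,0],[0,0,0],75],
    [[0,0,0],[0,0,0],75],
    [[0,0,0],[0,0,0],75],
  ],
)

```text
time: 14.75
position: [0.4324, 0.3315, 0.0869]
tool_rot: [1.814, 2.561, -0.013]
ft_force: [-0.0, -0.1, -0.1]
grip_width: 0.863
```

```bash
python3 g.py 429 340 62 20
```

```text
t14.75 p [432.4 331.5  86.9] yawY 19.4 az 37.5 r 544.8 z [-0.002 -0.008 -1.   ] F [-0.  -0.1 -0.1] w 75.1
turn [-0.27  0.42 -0.64] shift [ 9.4 -0.3 24.9]
```

Emit:
step_arm(
  rows=[
    [[-0.2,0.2,-0.3],[4,0,0],70],
    [[0,0.2,-0.3],[4,0,5],70],
    [[0,0,0],[0,0,6],68],
    [[0,0,0],[0,0,5],68],
    [[0,0,0],[0,0,0],68],
    [[0,0,0],[0,0,0],68],
    [[0,0,0],[0,0,0],68],
  ],
)

```text
time: 15.33
position: [0.4299, 0.3395, 0.0702]
tool_rot: [1.802, 2.573, 0.001]
ft_force: [-0.6, -0.1, 1.1]
grip_width: 0.784
```

```bash
python3 g.py 429 340 61.5 20; python3 - <<'E'
from h import *
grab('side','s9');crop('s9',235,165,295,220,10,'s9c')
E
```

```text
t15.33 p [429.9 339.5  70.2] yawY 20.0 az 38.3 r 547.8 z [ 0.001  0.    -1.   ] F [-0.6 -0.1  1.1] w 68.2
turn [ 0.06 -0.   -0.01] shift [ 0.7 -0.7  8.7]
```

View pics/s9c.png

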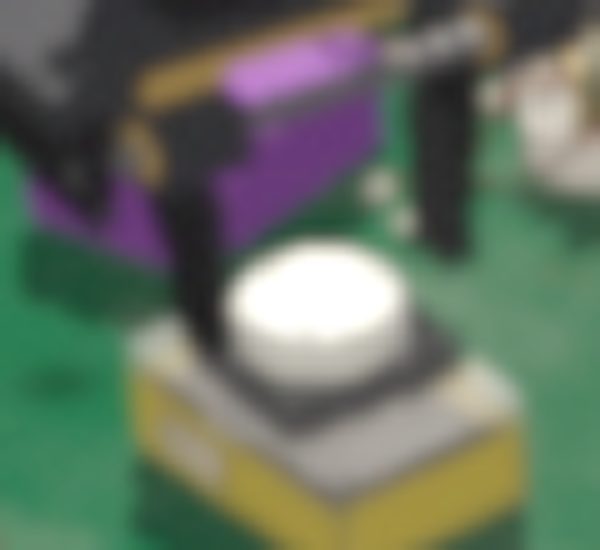

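Emit:
step_arm(
  rows=[
    [[0,0,0],[0.5,-0.5,4],68],
    [[0,0,0],[0,0,4],65],
    [[0,0,0],[0,0,1],60],
    [[0,0,0],[0,0,0],52],
    [[0,0,0],[0,0,0],48],
    [[0,0,0],[0,0,0],36],
    [[0,0,0],[0,0,0],36],
    [[0,0,0],[0,0,0],36],
    [[0,0,0],[0,0,0],36],
  ],
  grip_force=15,
)

```text
time: 16.13
position: [0.4294, 0.3399, 0.0607]
tool_rot: [1.802, 2.572, 0.002]
ft_force: [0.0, 0.2, -1.2]
grip_width: 0.511
```

```bash
python3 g.py 429 340 61.5 20
```

```text
t16.13 p [429.4 339.9  60.7] yawY 20.0 az 38.4 r 547.7 z [ 0.002  0.001 -1.   ] F [ 0.   0.2 -1.2] w 44.5
turn [ 0.1  -0.   -0.03] shift [ 0.2 -0.4 -0.8]
```

Emit:
step_arm(
  rows=[
    [[0,0,0],[0,0,-4],36],
    [[0,0,0],[0,0,-8],36],
    [[0,0,0],[0,0,-12],36],
    [[0,0,0],[0,0,-14],36],
    [[0,0,0],[0,0,-10],36],
    [[0,0,0],[0,0,-3],36],
    [[0,0,0],[0,0,0],36],
  ],
)

```text
time: 16.72
position: [0.4297, 0.3405, 0.118]
tool_rot: [1.801, 2.572, 0.005]
ft_force: [-0.3, -0.7, -0.3]
grip_width: 0.514
```

```bash
python3 g.py 461.3 -127.5 100 20; python3 - <<'E'
from h import *
grab('side','s10');crop('s10',225,145,300,225,7,'s10c')
E
```

```text
t16.72 p [429.7 340.5 118. ] yawY 20.0 az 38.4 r 548.2 z [ 0.003  0.002 -1.   ] F [-0.3 -0.7 -0.3] w 44.7
turn [ 0.21 -0.02 -0.01] shift [-450.6 -130.4   17.4]
```

View pics/s10c.png

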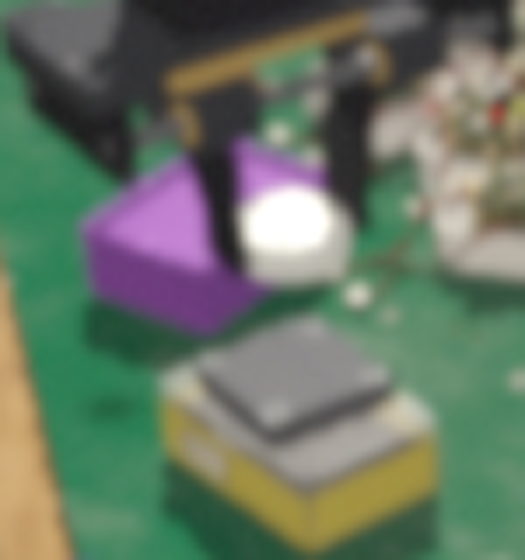

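Emit:
step_arm(
  rows=[
    [[0,0,0],[-8,-2,0],36],
    [[0,0,0],[-16,-4,0],36],
    [[0,0,0],[-25,-5,0],36],
    [[0,0,0],[-28,-6,0],36],
    [[0,0,0],[-28,-6,0],36],
    [[0,0,0],[-28,-6,0],36],
    [[0,0,0],[-28,-6,0],36],
    [[0,0,0],[-28,-6,0],36],
    [[0,0,0],[-28,-6,0],36],
    [[0,0,0],[-28,-8,0],36],
    [[0,0,0],[-28,-8,0],36],
    [[0,0,0],[-28,-8,0],36],
  ],
)

```text
time: 17.77
position: [0.4604, 0.0204, 0.1103]
tool_rot: [-1.781, -2.577, 0.003]
ft_force: [1.1, -0.5, -0.4]
grip_width: 0.516
```

```bash
python3 g.py 461.3 -127.5 100 20
```

```text
t17.77 p [460.4  20.4 110.3] yawY 20.7 az 2.5 r 460.9 z [-0.008  0.003 -1.   ] F [ 1.1 -0.5 -0.4] w 44.9
turn [-0.37 -0.32  0.7 ] shift [-138.8  -51.4    9.8]
```

Emit:
step_arm(
  rows=[
    [[0,0,0.1],[-28,-10,0],36],
    [[0,0,0.1],[-28,-10,0],36],
    [[0,0,0.1],[-28,-10,0],36],
    [[0,0,0.1],[-22,-8,0],36],
    [[0,0,0],[-12,-4,0],36],
    [[0,0,0],[-6,-2,0],36],
    [[0,0,0],[0,0,0],36],
    [[0,0,0],[0,0,0],36],
    [[0,0,0],[0,0,0],36],
  ],
)

```text
time: 18.52
position: [0.4538, -0.1282, 0.1049]
tool_rot: [-1.806, -2.551, 0.012]
ft_force: [-1.0, -0.1, -0.6]
grip_width: 0.511
```

```bash
python3 g.py 461.3 -127.5 60 20
```

```text
t18.52 p [ 453.8 -128.2  104.9] yawY 19.4 az -15.8 r 471.5 z [-0.018  0.003 -1.   ] F [-1.  -0.1 -0.6] w 44.4
turn [-0.89 -0.5  -0.59] shift [-2.2  8.1 44.7]
```

Emit:
step_arm(
  rows=[
    [[-0.4,-0.2,-0.3],[-1,4,8],36],
    [[-0.4,-0.2,-0.3],[-1,4,14],36],
    [[0,0,0],[0,0,14],36],
    [[0,0,0],[0,0,10],36],
    [[0,0,0],[0,0,6],36],
    [[0,0,0],[0,0,0],36],
    [[0,0,0],[0,0,0],36],
    [[0,0,0],[0,0,0],36],
  ],
)

```text
time: 19.18
position: [0.464, -0.1189, 0.0491]
tool_rot: [-1.782, -2.586, -0.005]
ft_force: [0.5, -0.3, -0.8]
grip_width: 0.511
```

```bash
python3 g.py 461.3 -127.5 12.7 20
```

```text
t19.18 p [ 464.  -118.9   49.1] yawY 20.9 az -14.4 r 479.0 z [ 0.001  0.003 -1.   ] F [ 0.5 -0.3 -0.8] w 44.4
turn [ 0.13 -0.13  0.87] shift [-7.1 -5.7 36.3]
```

Emit:
step_arm(
  rows=[
    [[0,0,0.3],[-3,-2.5,4],36],
    [[0,0,0.3],[-3,-2.5,7],36],
    [[0,0,0],[0,0,7],36],
    [[0,0,0],[0,0,5],36],
    [[0,0,0],[0,0,3],36],
    [[0,0,0],[0,0,0],36],
    [[0,0,0],[0,0,0],36],
    [[0,0,0],[0,0,0],36],
  ],
)

```text
time: 19.85
position: [0.4623, -0.1281, 0.0216]
tool_rot: [1.798, 2.573, 0.005]
ft_force: [0.5, 0.1, -0.7]
grip_width: 0.519
```

```bash
python3 g.py 461.3 -127.5 12.7 20;python3 - <<'E'
from h import *
grab('side','s11');crop('s11',280,285,370,365,7,'s11c')
E
```

```text
t19.85 p [ 462.3 -128.1   21.6] yawY 20.1 az -15.5 r 479.8 z [ 0.004  0.002 -1.   ] F [ 0.5  0.1 -0.7] w 45.1
turn [ 0.24 -0.01  0.12] shift [ 0.9 -0.8  8.9]
```

View pics/s11c.png

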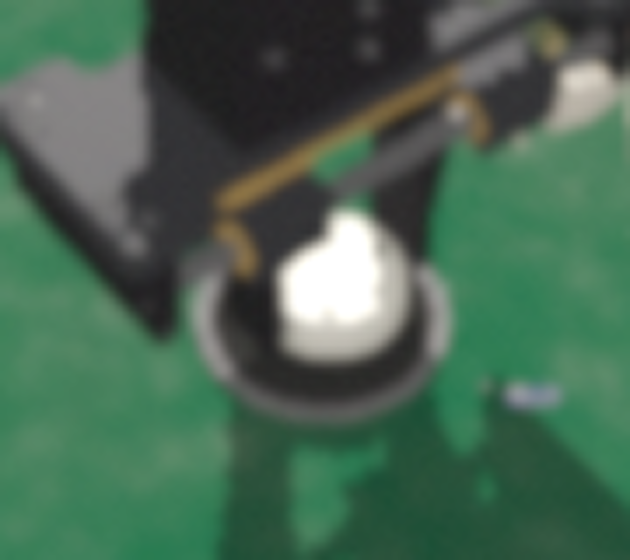

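Emit:
step_arm(
  rows=[
    [[0.1,0,0],[0.5,-0.5,3],36],
    [[0,0,0],[0,0,3],36],
    [[0,0,0],[0,0,1.5],36],
    [[0,0,0],[0,0,1],36],
    [[0,0,0],[0,0,0],36],
    [[0,0,0],[0,0,0],36],
  ],
)

```text
time: 20.4
position: [0.4625, -0.1278, 0.013]
tool_rot: [1.797, 2.573, 0.004]
ft_force: [0.3, 0.6, 0.4]
grip_width: 0.513
```

```bash
python3 g.py 461.3 -127.5 12.7 20
```

```text
t20.40 p [ 462.5 -127.8   13. ] yawY 20.1 az -15.4 r 479.8 z [ 0.004  0.    -1.   ] F [0.3 0.6 0.4] w 44.6
turn [0.2  0.06 0.15] shift [ 0.6 -1.   0.3]
```

Emit:
step_arm(
  rows=[
    [[0,0,0],[0,-1,0.5],36],
    [[0,0,0],[0,0,0],36],
    [[0,0,0],[0,0,0],48],
    [[0,0,0],[0,0,0],54],
    [[0,0,0],[0,0,0],56],
    [[0,0,0],[0,0,0],56],
    [[0,0,0],[0,0,-4],56],
    [[0,0,0],[0,0,-10],60],
    [[0,0,0],[0,0,-20],70],
    [[0,0,0],[0,0,-25],87],
    [[0,0,0],[0,0,-25],87],
    [[0,0,0],[0,0,-25],87],
  ],
)

```text
time: 21.4
position: [0.4571, -0.1264, 0.1236]
tool_rot: [-1.792, -2.571, -0.002]
ft_force: [1.1, -0.3, -0.2]
grip_width: 0.909
```

```bash
python3 g.py 429.3 343.7 130 20.3;python3 - <<'E'
from m import *
im=grab('side','s12');a=up(im,280,285,370,365,7); 
crop('s12',280,285,370,365,7,'s12c')
im=grab('top','t12');crop('t12',360,235,450,315,7,'t12c')
E
```

```text
t21.40 p [ 457.1 -126.4  123.6] yawY 20.2 az -15.5 r 474.3 z [-0.006  0.006 -1.   ] F [ 1.1 -0.3 -0.2] w 79.1
turn [-0.2  -0.41 -0.07] shift [450.7 136.4  -3.6]
```

View pics/s12c.png

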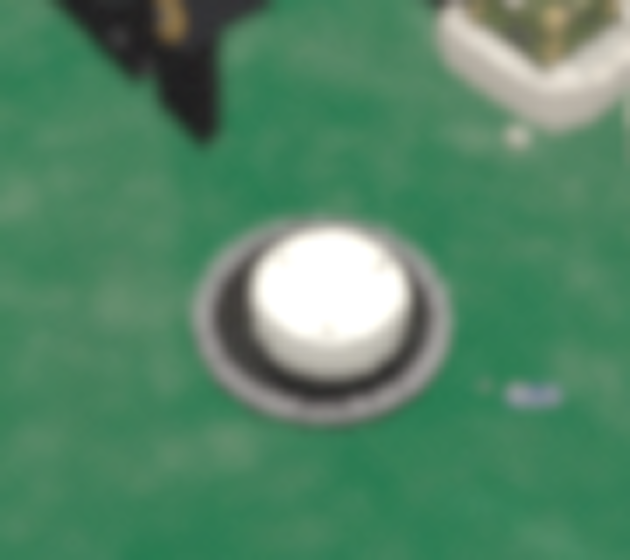

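View pics/t12c.png

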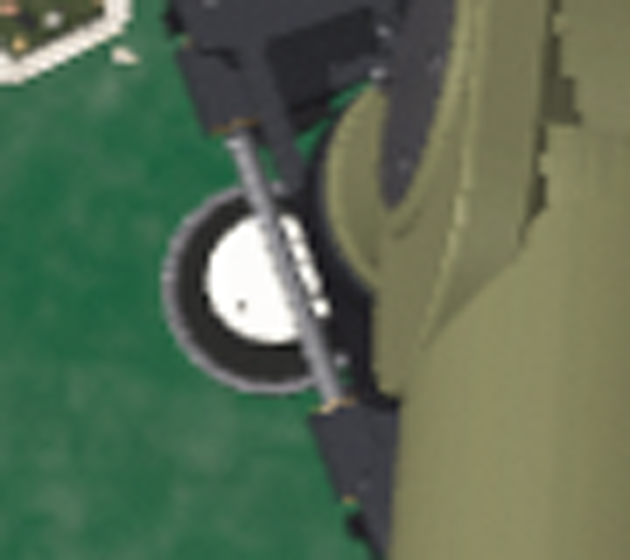

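```bash
python3 - <<'E'
from m import *
im=load('t12'); x0,y0,s=180,257,8
a=up(im,x0,y0,240,312,s); cv2.imwrite('pics/st12.png',cv2.cvtColor(a['frame'],cv2.COLOR_RGB2BGR))
b=load('s12');a=up(b,240,180,296,230,10);cv2.imwrite('pics/sd12.png',cv2.cvtColor(a['frame'],cv2.COLOR_RGB2BGR))
a=up(b,280,285,370,365,4);g=a['frame'].astype(int).max(-1)
print(seg(a,g>185,(50*4,43*4),.0155,'c'),seg(a,(a['frame'][...,1].astype(int)-a['frame'][...,0])<20,(50*4,43*4),.0035,'c'))
E
```

```text
('centre', 462.2, -129.9, 'd', array([46. , 52.9])) ('centre', 460.0, -129.2, 'd', array([77.8, 79.7]))
```

View pics/st12.png

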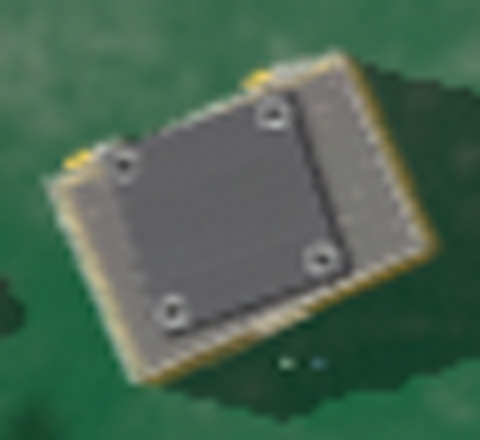

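View pics/sd12.png

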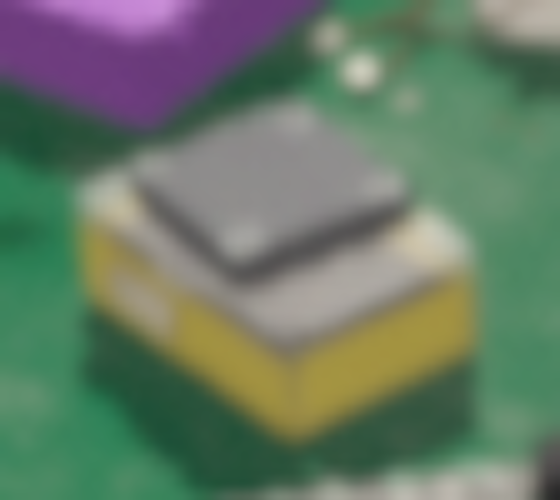

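Emit:
step_arm(
  rows=[
    [[0,0,0],[8,4,-1],87],
    [[0,0,0],[20,8,-1],87],
    [[0,0,0],[28,10,-1],87],
    [[0,0,0],[28,10,-1],87],
    [[0,0,0],[28,10,-1],87],
    [[0,0,0],[28,10,-1],87],
    [[0,0,0],[28,9,-1],87],
    [[0,0,0],[28,9,-1],87],
    [[0,0,0],[28,8,-1],87],
    [[0,0,0],[28,8,-1],87],
    [[0,0,0],[28,8,-1],87],
    [[0,0,0],[28,8,-1],87],
  ],
)

```text
time: 22.5
position: [0.4441, 0.2099, 0.1363]
tool_rot: [-1.81, -2.565, 0.006]
ft_force: [0.4, -0.3, 0.3]
grip_width: 1.004
```

```bash
python3 g.py 429.3 343.7 110 20.3
```

```text
t22.50 p [444.1 209.9 136.3] yawY 19.6 az 25.3 r 491.3 z [-0.004 -0.002 -1.   ] F [ 0.4 -0.3  0.3] w 87.3
turn [-0.26  0.   -0.73] shift [131.   30.9  26.1]
```

Emit:
step_arm(
  rows=[
    [[0,0,-0.2],[28,7,2],87],
    [[0,0,-0.2],[28,7,4],87],
    [[0,0,-0.2],[28,6,4],87],
    [[0,0,0],[22,4,4],87],
    [[0,0,0],[10,3,4],87],
    [[0,0,0],[3,0,0],87],
    [[0,0,0],[0,0,0],87],
    [[0,0,0],[0,0,0],87],
    [[0,0,0],[0,0,0],87],
  ],
)

```text
time: 23.25
position: [0.4157, 0.3469, 0.1143]
tool_rot: [-1.77, -2.58, 0.012]
ft_force: [0.2, 0.5, 0.5]
grip_width: 1.001
```

```bash
python3 g.py 429.3 343.7 70 20.3
```

```text
t23.25 p [415.7 346.9 114.3] yawY 21.1 az 39.8 r 541.4 z [-0.015  0.001 -1.   ] F [0.2 0.5 0.5] w 87.1
turn [-0.8  -0.36  0.8 ] shift [-8.2 12.2 44.1]
```

Emit:
step_arm(
  rows=[
    [[-0.4,-0.2,0.4],[-4,6,6],87],
    [[-0.4,-0.2,0.4],[-4,5,10],87],
    [[0,0,0],[0,0,10],87],
    [[0,0,0],[0,0,8],87],
    [[0,0,0],[0,0,0],87],
    [[0,0,0],[0,0,0],87],
    [[0,0,0],[0,0,0],87],
  ],
)

```text
time: 23.83
position: [0.4327, 0.3366, 0.0755]
tool_rot: [1.806, 2.564, -0.005]
ft_force: [-0.7, 0.4, 0.0]
grip_width: 0.998
```

```bash
python3 g.py 429.3 343.7 47 20.3
```

```text
t23.83 p [432.7 336.6  75.5] yawY 19.7 az 37.9 r 548.2 z [ 0.002 -0.005 -1.   ] F [-0.7  0.4  0. ] w 86.8
turn [ 0.02  0.33 -0.62] shift [ 8.  -0.8 28.5]
```

Emit:
step_arm(
  rows=[
    [[0,0.2,-0.3],[4,0,0],87],
    [[0,0.1,-0.3],[3.5,-0.5,5],87],
    [[0,0,0],[0,0,7],84],
    [[0,0,0],[0,0,6],82],
    [[0,0,0],[0,0,3],82],
    [[0,0,0],[0,0,0],82],
    [[0,0,0],[0,0,0],82],
    [[0,0,0],[0,0,0],82],
  ],
)

```text
time: 24.5
position: [0.429, 0.3454, 0.0528]
tool_rot: [-1.792, -2.58, -0.002]
ft_force: [0.8, 0.1, 0.8]
grip_width: 0.943
```

```bash
python3 g.py 429.3 343.7 47 20.3; python3 - <<'E'
from h import *
grab('side','s13');crop('s13',235,165,295,220,10,'s13c')
E
```

```text
t24.50 p [429.  345.4  52.8] yawY 20.4 az 38.8 r 550.8 z [ 0.001  0.001 -1.   ] F [0.8 0.1 0.8] w 82.0
turn [ 0.07 -0.05  0.14] shift [-1.7 -0.3  5.8]
```

View pics/s13c.png

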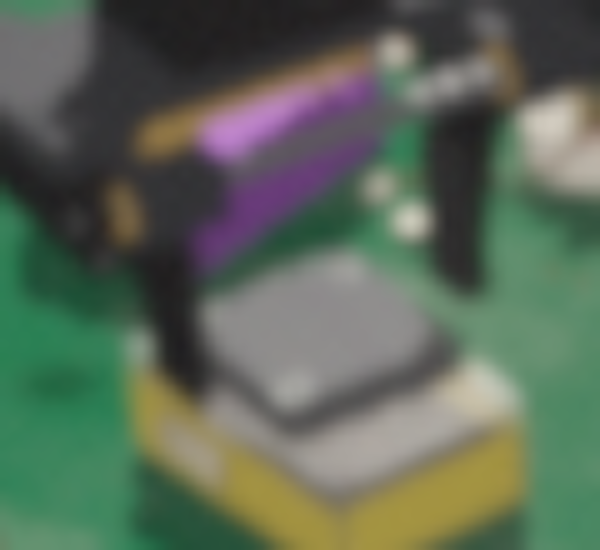

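Emit:
step_arm(
  rows=[
    [[0,0,0],[-1,0,2],80],
    [[0,0,0],[0,0,2],78],
    [[0,0,0],[0,0,1.5],74],
    [[0,0,0],[0,0,0],68],
    [[0,0,0],[0,0,0],62],
    [[0,0,0],[0,0,0],50],
    [[0,0,0],[0,0,0],50],
    [[0,0,0],[0,0,0],50],
    [[0,0,0],[0,0,0],50],
    [[0,0,0],[0,0,0],50],
  ],
  grip_force=30,
)

```text
time: 25.38
position: [0.4298, 0.3444, 0.0475]
tool_rot: [1.793, 2.579, 0.003]
ft_force: [-0.7, 1.2, -0.1]
grip_width: 0.684
```

```bash
python3 g.py 429.3 343.7 47 20.3
```

```text
t25.38 p [429.8 344.4  47.5] yawY 20.4 az 38.7 r 550.7 z [ 0.002  0.001 -1.   ] F [-0.7  1.2 -0.1] w 59.5
turn [ 0.12 -0.05  0.11] shift [-0.5 -0.7  0.5]
```

Emit:
step_arm(
  rows=[
    [[0,0,0],[0,0,-3],50],
    [[0,0,0],[0,0,-6],50],
    [[0,0,0],[0,0,-10],50],
    [[0,0,0],[0,0,-12],50],
    [[0,0,0],[0,0,-10],50],
    [[0,0,0],[0,0,-3],50],
    [[0,0,0],[0,0,0],50],
    [[0,0,0],[0,0,0],50],
  ],
)

```text
time: 26.05
position: [0.4304, 0.3448, 0.0976]
tool_rot: [1.791, 2.578, 0.007]
ft_force: [-0.4, -0.0, -1.8]
grip_width: 0.682
```

```bash
python3 g.py 459.5 132.3 95 15.5; python3 - <<'E'
from h import *
grab('side','s14');crop('s14',225,145,305,225,7,'s14c')
E
```

```text
t26.05 p [430.4 344.8  97.6] yawY 20.4 az 38.7 r 551.4 z [ 0.004  0.002 -1.   ] F [-0.4 -0.  -1.8] w 59.3
turn [ 0.27 -0.06  4.92] shift [-209.3  -46.8    2.2]
```

View pics/s14c.png

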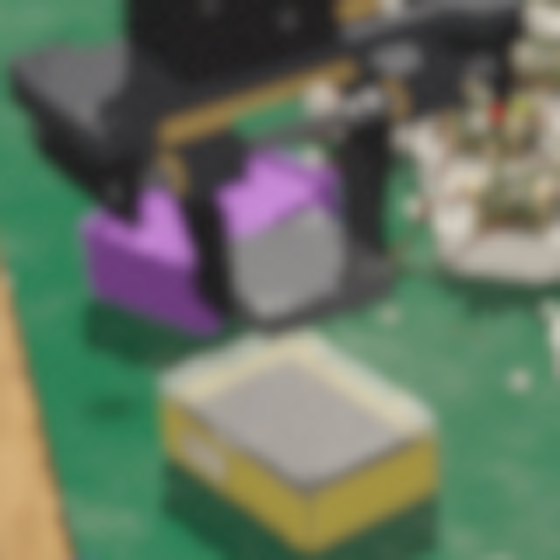

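Emit:
step_arm(
  rows=[
    [[0,0,0.3],[-6,-2,0],50],
    [[0,0,0.4],[-12,-3,0],50],
    [[0,0,0.6],[-20,-5,0],50],
    [[0,0,0.6],[-24,-5,0],50],
    [[0,0,0.6],[-24,-5,0],50],
    [[0,0,0.6],[-24,-5,0],50],
    [[0,0,0.5],[-24,-5,0],50],
    [[0,0,0.4],[-20,-4,0],50],
    [[0,0,0.3],[-14,-3,0],50],
    [[0,0,0],[-8,-2,0],50],
    [[0,0,0],[0,0,0],50],
    [[0,0,0],[0,0,0],50],
  ],
)

```text
time: 27.1
position: [0.4427, 0.1515, 0.0908]
tool_rot: [-1.892, -2.5, 0.008]
ft_force: [1.2, 0.0, -1.0]
grip_width: 0.686
```

```bash
python3 g.py 459.5 132.3 60 15.5
```

```text
t27.10 p [442.7 151.5  90.8] yawY 15.8 az 18.9 r 467.9 z [-0.008 -0.001 -1.   ] F [ 1.2  0.  -1. ] w 59.6
turn [-0.44 -0.09  0.26] shift [-23.1  11.2  30.6]
```

Emit:
step_arm(
  rows=[
    [[-0.2,0,0.1],[-6,3,3],50],
    [[-0.2,0,0.1],[-7,3,6],50],
    [[0,0,0],[-6,3,8],50],
    [[0,0,0],[-2,1,6],50],
    [[0,0,0],[0,0,3],50],
    [[0,0,0],[0,0,0],50],
    [[0,0,0],[0,0,0],50],
    [[0,0,0],[0,0,0],50],
  ],
)

```text
time: 27.77
position: [0.458, 0.1358, 0.0601]
tool_rot: [-1.891, -2.502, -0.002]
ft_force: [-1.1, -0.4, -0.7]
grip_width: 0.686
```

```bash
python3 g.py 459.5 132.3 13.5 15.5
```

```text
t27.77 p [458.  135.8  60.1] yawY 15.8 az 16.5 r 477.7 z [-0.004  0.004 -1.   ] F [-1.1 -0.4 -0.7] w 59.6
turn [-0.16 -0.3   0.33] shift [-4.   0.6 46.6]
```

Emit:
step_arm(
  rows=[
    [[-0.1,-0.1,0.2],[-2,0.5,5],50],
    [[-0.1,-0.1,0.1],[-2,0.5,8],50],
    [[0,0,0],[0,0,8],50],
    [[0,0,0],[0,0,8],50],
    [[0,0,0],[0,0,5],50],
    [[0,0,0],[0,0,2],50],
    [[0,0,0],[0,0,0],50],
    [[0,0,0],[0,0,0],50],
    [[0,0,0],[0,0,0],50],
  ],
)

```text
time: 28.52
position: [0.4597, 0.1327, 0.02]
tool_rot: [-1.899, -2.502, -0.002]
ft_force: [0.4, 0.1, -1.1]
grip_width: 0.684
```

```bash
python3 g.py 460 132 13.5 15.5; python3 - <<'E'
from h import *
grab('side','s15');crop('s15',250,205,340,295,7,'s15c')
grab('top','t15');crop('t15',250,230,340,320,7,'t15c')
E
```

```text
t28.52 p [459.7 132.7  20. ] yawY 15.6 az 16.1 r 478.5 z [ 0.     0.002 -1.   ] F [ 0.4  0.1 -1.1] w 59.5
turn [ 0.04 -0.09  0.09] shift [-0.8  0.   6.5]
```

View pics/s15c.png

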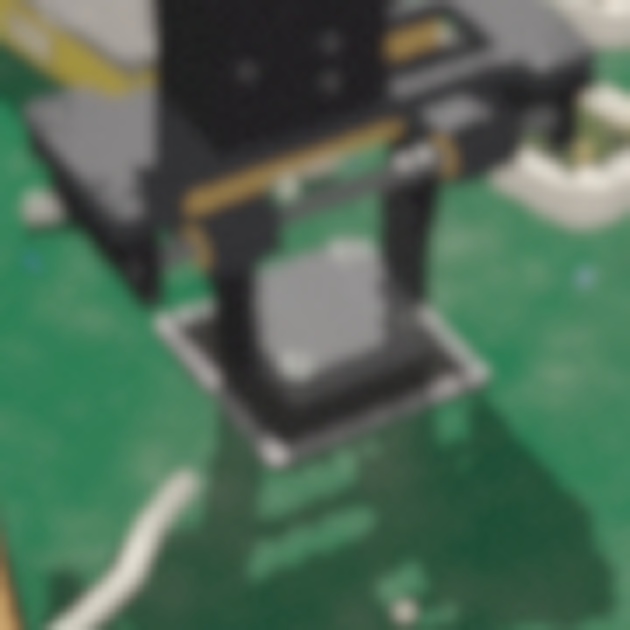

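View pics/t15c.png

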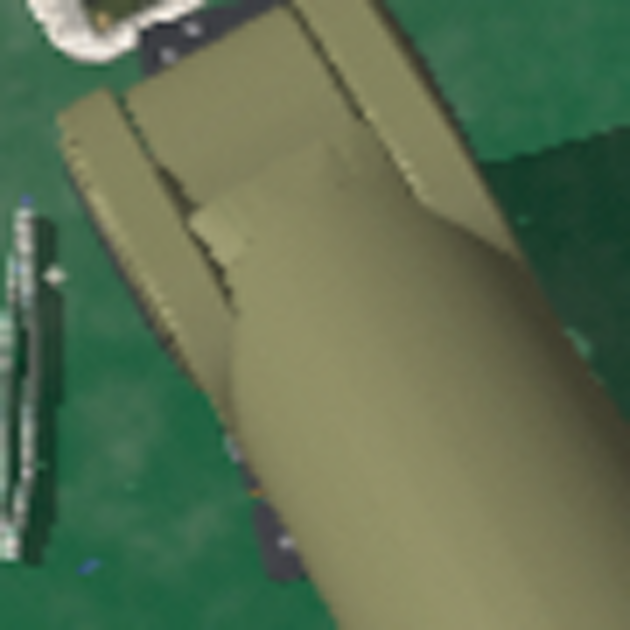

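Squared and centred. Lowering the last bit.

Emit:
step_arm(
  rows=[
    [[0,0,0],[-0.5,0,2.5],50],
    [[0,0,0],[0,0,2],50],
    [[0,0,0],[0,0,1],50],
    [[0,0,0],[0,0,0.5],50],
    [[0,0,0],[0,0,0],50],
    [[0,0,0],[0,0,0],50],
  ],
)

```text
time: 29.12
position: [0.461, 0.1322, 0.0145]
tool_rot: [1.899, 2.501, 0.005]
ft_force: [-0.1, -0.2, -0.6]
grip_width: 0.686
```

```bash
python3 g.py 460 132 13.5 15.5
```

```text
t29.12 p [461.  132.2  14.5] yawY 15.6 az 16.0 r 479.6 z [ 0.003  0.002 -1.   ] F [-0.1 -0.2 -0.6] w 59.6
turn [ 0.19 -0.04  0.06] shift [ 0.1 -1.   1. ]
```

Emit:
step_arm(
  rows=[
    [[0.1,0,0],[0,-0.7,0.7],50],
    [[0,0,0],[0,0,0.4],50],
    [[0,0,0],[0,0,0],50],
    [[0,0,0],[0,0,0],64],
    [[0,0,0],[0,0,0],68],
    [[0,0,0],[0,0,0],68],
    [[0,0,0],[0,0,0],68],
    [[0,0,0],[0,0,-4],70],
    [[0,0,0],[0,0,-10],76],
    [[0,0,0],[0,0,-20],87],
    [[0,0,0],[0,0,-25],87],
    [[0,0,0],[0,0,-20],87],
  ],
)

```text
time: 30.12
position: [0.4572, 0.1322, 0.0939]
tool_rot: [-1.894, -2.498, 0.004]
ft_force: [0.5, -0.4, 0.2]
grip_width: 0.975
```

```bash
python3 g.py 430 341 90 26; python3 - <<'E'
from h import *
grab('side','s16');crop('s16',250,205,340,295,7,'s16c')
grab('top','t16');crop('t16',250,230,340,320,7,'t16c')
E
```

```text
t30.12 p [457.2 132.2  93.9] yawY 15.7 az 16.1 r 475.9 z [-0.007  0.002 -1.   ] F [ 0.5 -0.4  0.2] w 84.8
turn [ -0.33  -0.25 -10.32] shift [208.4  30.3   4.5]
```

View pics/s16c.png

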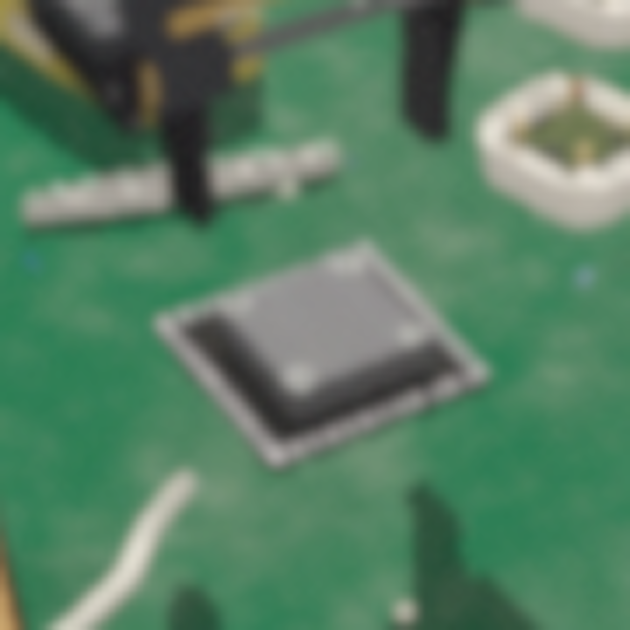

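View pics/t16.png

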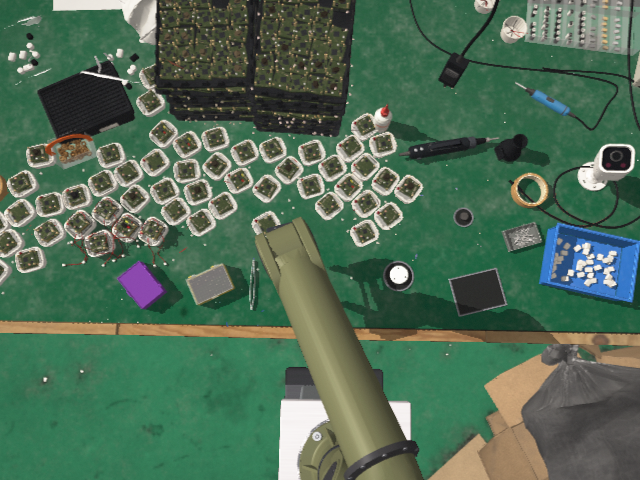

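```bash
python3 - <<'E'
from m import *
im=load('t16'); x0,y0,s=180,257,10
a=up(im,x0,y0,240,312,s); cv2.imwrite('pics/st16.png',cv2.cvtColor(a['frame'],cv2.COLOR_RGB2BGR))
a=up(im,375,252,423,300,8);g=a['frame'].astype(int).max(-1)
print('flange',seg(a,g>185,(24*8,20*8),.0135,'c'),'rim',seg(a,(a['frame'][...,1].astype(int)-a['frame'][...,0])<25,(24*8,20*8),.0035,'c'))
E
```

```text
flange ('centre', 464.2, -127.1, 'd', array([44.3, 45.5])) rim ('centre', 461.4, -127.4, 'd', array([78.4, 79.9]))
```

View pics/st16.png

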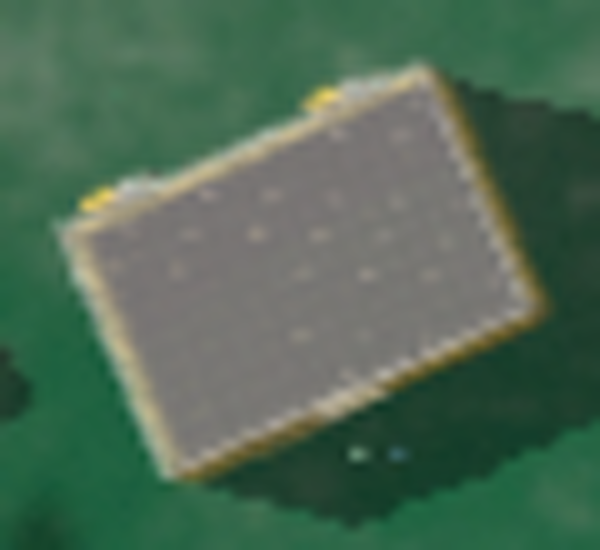

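```bash
python3 - <<'E'
from m import *
im=load('t16')
P=lambda l,h:np.array([ray(im,180+(x+.5)/10-.5,257+(y+.5)/10-.5,h)[:2]*1000 for x,y in l])
q=P([(68,232),(428,68),(535,300),(172,472)],.036)
print(q.round(1),q.mean(0).round(1),[np.linalg.norm(q[i]-q[(i+1)%4]).round(1) for i in range(4)],[np.degrees(np.arctan2(*(q[(i+1)%4]-q[i])[::-1])).round(1)%90 for i in range(4)])
E
```

```text
[[437.  398.3]
 [479.4 312.4]
 [422.9 283.5]
 [379.1 369.7]] [429.6 341. ] [np.float64(95.8), np.float64(63.5), np.float64(96.7), np.float64(64.6)] [np.float64(26.200000000000003), np.float64(27.099999999999994), np.float64(26.900000000000006), np.float64(26.3)]
```

Emit:
step_arm(
  rows=[
    [[0,0,-0.5],[8,1,-1],87],
    [[0,0,-1],[16,2,-1],87],
    [[0,0,-1.2],[24,3,-1],87],
    [[0,0,-1.2],[26,3,-1],87],
    [[0,0,-1.2],[26,4,-1],87],
    [[0,0,-1.2],[26,4,0],87],
    [[0,0,-1.2],[26,4,0],87],
    [[0,0,-1.2],[22,4,0],87],
    [[0,0,-1],[14,3,0],87],
    [[0,0,0],[6,2,0],87],
    [[0,0,0],[0,0,0],87],
    [[0,0,0],[0,0,0],87],
  ],
)

```text
time: 31.22
position: [0.4065, 0.3446, 0.0959]
tool_rot: [-1.642, -2.662, 0.005]
ft_force: [-0.6, -0.1, -0.0]
grip_width: 1.0
```

```bash
python3 g.py 430 341 60 26
```

```text
t31.22 p [406.5 344.6  95.9] yawY 26.7 az 40.3 r 532.9 z [-0.013  0.004 -1.   ] F [-0.6 -0.1 -0. ] w 87.0
turn [-0.58 -0.55  0.66] shift [-14.2  19.8  35.6]
```

Emit:
step_arm(
  rows=[
    [[-0.3,-0.3,0],[-4,6,2],87],
    [[-0.3,-0.3,0],[-5,7,4],87],
    [[0,0,0],[-4,6,6],87],
    [[0,0,0],[-1,0,6],87],
    [[0,0,0],[0,0,0],87],
    [[0,0,0],[0,0,0],87],
    [[0,0,0],[0,0,0],87],
  ],
)

```text
time: 31.8
position: [0.435, 0.3335, 0.0738]
tool_rot: [1.661, 2.662, -0.007]
ft_force: [-0.7, -0.2, 0.5]
grip_width: 0.996
```

```bash
python3 g.py 429.7 341 20 26.6
```

```text
t31.80 p [435.  333.5  73.8] yawY 26.1 az 37.5 r 548.1 z [ 0.001 -0.006 -1.   ] F [-0.7 -0.2  0.5] w 86.7
turn [-0.1   0.34 -0.51] shift [ 9.4 -1.3 53.8]
```

Emit:
step_arm(
  rows=[
    [[0,0.2,-0.3],[4,-0.5,0],87],
    [[0,0.1,-0.2],[4.5,-0.5,5],87],
    [[0,0,0],[0,0,8],87],
    [[0,0,0],[0,0,6],87],
    [[0,0,0],[0,0,0],87],
    [[0,0,0],[0,0,0],87],
    [[0,0,0],[0,0,0],87],
  ],
)

```text
time: 32.38
position: [0.4288, 0.3418, 0.0529]
tool_rot: [-1.648, -2.674, 0.003]
ft_force: [-0.5, -0.9, -0.4]
grip_width: 0.998
```

```bash
python3 g.py 429.7 341 20 26.6; python3 - <<'E'
from h import *
grab('side','s17');crop('s17',225,165,305,235,8,'s17c')
E
```

```text
t32.38 p [428.8 341.8  52.9] yawY 26.7 az 38.6 r 548.4 z [-0.002 -0.001 -1.   ] F [-0.5 -0.9 -0.4] w 86.8
turn [-0.1   0.01  0.12] shift [-1.1  0.5 32.9]
```

View pics/s17c.png

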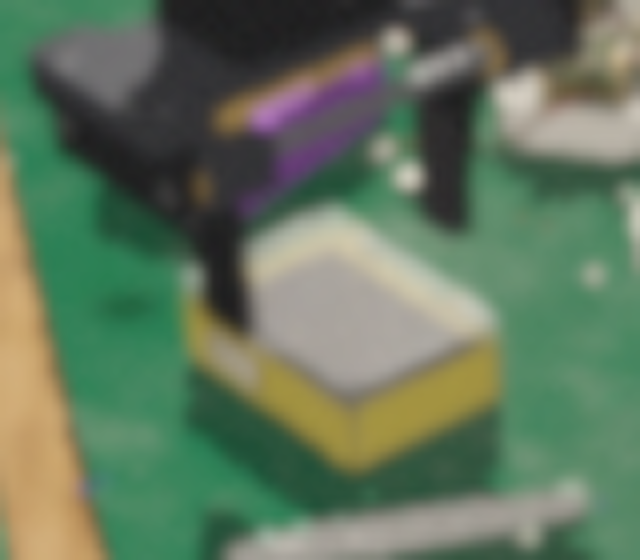

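Emit:
step_arm(
  rows=[
    [[0,0,0],[-1,0.5,4],87],
    [[0,0,0],[0,0,5],87],
    [[0,0,0],[0,0,4],87],
    [[0,0,0],[0,0,0],87],
    [[0,0,0],[0,0,0],87],
  ],
)

```text
time: 32.85
position: [0.4305, 0.3411, 0.039]
tool_rot: [-1.649, -2.674, 0.001]
ft_force: [-0.2, -0.2, 0.8]
grip_width: 1.001
```

```bash
python3 g.py 429.7 341 20 26.6
```

```text
t32.85 p [430.5 341.1  39. ] yawY 26.7 az 38.4 r 549.2 z [-0. -0. -1.] F [-0.2 -0.2  0.8] w 87.1
turn [-0.03  0.02  0.08] shift [ 0.3 -0.7 19. ]
```

Emit:
step_arm(
  rows=[
    [[0,0,0],[0,-0.7,5],87],
    [[0,0,0],[0,0,7],87],
    [[0,0,0],[0,0,7],87],
    [[0,0,0],[0,0,3],85],
    [[0,0,0],[0,0,0],80],
    [[0,0,0],[0,0,0],74],
    [[0,0,0],[0,0,0],68],
    [[0,0,0],[0,0,0],55],
    [[0,0,0],[0,0,0],55],
    [[0,0,0],[0,0,0],55],
    [[0,0,0],[0,0,0],55],
  ],
  grip_force=35,
)

```text
time: 33.77
position: [0.4294, 0.3404, 0.014]
tool_rot: [-1.649, -2.673, 0.002]
ft_force: [-0.1, -0.1, -1.1]
grip_width: 0.781
```

```bash
python3 g.py 429.7 341 20 26.6
```

```text
t33.77 p [429.4 340.4  14. ] yawY 26.7 az 38.4 r 548.0 z [-0.001 -0.001 -1.   ] F [-0.1 -0.1 -1.1] w 67.9
turn [-0.1   0.    0.07] shift [ 0.3  0.5 -6. ]
```

Emit:
step_arm(
  rows=[
    [[0,0,0],[0,0,-2],55],
    [[0,0,0],[0,0,-4],55],
    [[0,0,0],[0,0,-8],55],
    [[0,0,0],[0,0,-12],55],
    [[0,0,0],[0,0,-14],55],
    [[0,0,0],[0,0,-14],55],
    [[0,0,0],[0,0,-12],55],
    [[0,0,0],[0,0,-5],55],
    [[0,0,0],[0,0,0],55],
    [[0,0,0],[0,0,0],55],
  ],
  grip_force=45,
)

```text
time: 34.6
position: [0.4298, 0.3411, 0.0949]
tool_rot: [1.647, 2.673, 0.001]
ft_force: [-0.1, -0.1, -3.0]
grip_width: 0.777
```

```bash
python3 g.py 425.3 -329.5 95 14.5; python3 - <<'E'
from h import *
grab('side','s18');crop('s18',205,135,315,235,6,'s18c')
E
```

```text
t34.60 p [429.8 341.1  94.9] yawY 26.7 az 38.4 r 548.7 z [ 0.002 -0.    -1.   ] F [-0.1 -0.1 -3. ] w 67.6
turn [ 0.09  0.05 12.22] shift [-597.  -305.5    0. ]
```

View pics/s18c.png

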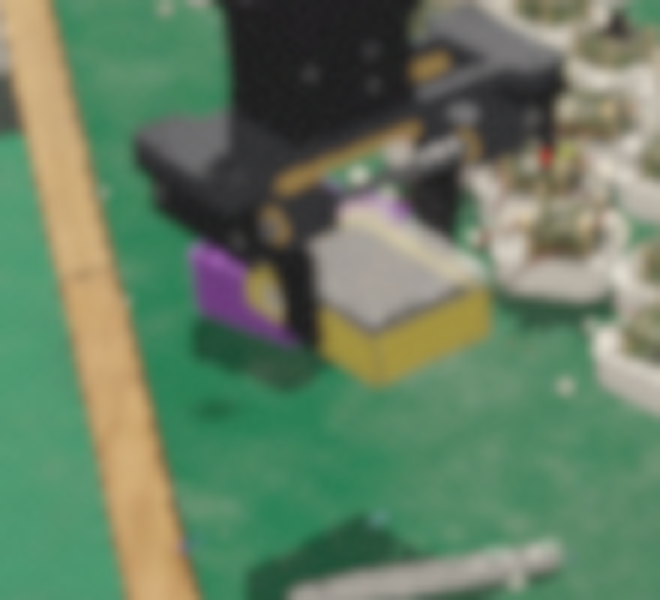

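Emit:
step_arm(
  rows=[
    [[0,0,0],[-6,-1,-1],55],
    [[0,0,0],[-14,-3,-1],55],
    [[0,0,0],[-22,-5,-1],55],
    [[0,0,0],[-26,-6,-1],55],
    [[0,0,0.3],[-26,-6,-1],55],
    [[0,0,0.3],[-26,-6,-1],55],
    [[0,0,0.3],[-26,-6,-1],55],
    [[0,0,0.3],[-26,-6,-1],55],
    [[0,0,0.3],[-26,-6,-1],55],
    [[0,0,0.3],[-26,-6,-1],55],
    [[0,0,0.3],[-26,-6,-1],55],
    [[0,0,0.3],[-26,-6,-1],55],
  ],
)

```text
time: 35.65
position: [0.4888, 0.055, 0.0989]
tool_rot: [-1.68, -2.639, 0.011]
ft_force: [-0.1, -0.1, -2.3]
grip_width: 0.778
```

```bash
python3 g.py 425.3 -329.5 95 14.5
```

```text
t35.65 p [488.8  55.   98.9] yawY 25.0 az 6.4 r 491.9 z [-0.015  0.001 -1.   ] F [-0.1 -0.1 -2.3] w 67.7
turn [-0.77 -0.34 10.54] shift [-321.5 -220.3    4.4]
```

Emit:
step_arm(
  rows=[
    [[0,0,0.6],[-24,-11,0],55],
    [[0,0,0.6],[-24,-11,0],55],
    [[0,0,0.6],[-24,-11,0],55],
    [[0,0,0.6],[-24,-11,0],55],
    [[0,0,0.6],[-24,-12,0],55],
    [[0,0,0.6],[-24,-12,0],55],
    [[0,0,0.6],[-22,-13,0],55],
    [[0,0,0.6],[-22,-15,0],55],
    [[0,0,0.6],[-22,-15,0],55],
    [[0,0,0.6],[-22,-15,0],55],
    [[0,0,0.6],[-22,-15,0],55],
  ],
)

```text
time: 36.57
position: [0.4433, -0.2501, 0.0919]
tool_rot: [-1.832, -2.522, 0.015]
ft_force: [0.7, -1.3, -2.7]
grip_width: 0.781
```

```bash
python3 g.py 425.3 -329.5 95 14.5
```

```text
t36.57 p [ 443.3 -250.1   91.9] yawY 18.0 az -29.4 r 509.0 z [-0.026  0.007 -1.   ] F [ 0.7 -1.3 -2.7] w 67.9
turn [-1.32 -0.78  3.51] shift [-69.9 -41.8  -3.1]
```

Emit:
step_arm(
  rows=[
    [[-0.3,-0.2,0.6],[-18,-11,0],55],
    [[-0.3,-0.2,0.6],[-14,-9,0],55],
    [[-0.3,-0.2,0.6],[-10,-6,0],55],
    [[-0.2,-0.1,0.5],[-6,-4,0],55],
    [[0,0,0.4],[-3,-2,0],55],
    [[0,0,0],[0,0,0],55],
    [[0,0,0],[0,0,0],55],
    [[0,0,0],[0,0,0],55],
  ],
)

```text
time: 37.23
position: [0.4212, -0.3151, 0.0882]
tool_rot: [-1.914, -2.48, 0.003]
ft_force: [0.3, 0.8, -2.8]
grip_width: 0.78
```

```bash
python3 g.py 425.3 -329.5 60 14.5
```

```text
t37.23 p [ 421.2 -315.1   88.2] yawY 14.7 az -36.8 r 526.0 z [-0.009  0.005 -1.   ] F [ 0.3  0.8 -2.8] w 67.9
turn [-0.41 -0.38  0.18] shift [-15.2   0.5  28.1]
```

Emit:
step_arm(
  rows=[
    [[-0.2,-0.2,0.1],[-4,0,2],55],
    [[-0.2,-0.1,0.1],[-5,0,5],55],
    [[0,0,0],[-4,0,7],55],
    [[0,0,0],[-2,0,7],55],
    [[0,0,0],[0,0,4],55],
    [[0,0,0],[0,0,0],55],
    [[0,0,0],[0,0,0],55],
    [[0,0,0],[0,0,0],55],
  ],
)

```text
time: 37.9
position: [0.4272, -0.327, 0.0595]
tool_rot: [-1.915, -2.488, -0.004]
ft_force: [0.1, -0.8, -2.7]
grip_width: 0.773
```

```bash
python3 g.py 425.3 -329.5 16 14.5; python3 - <<'E'
from h import *
grab('side','s19');crop('s19',270,345,410,475,5,'s19c')
E
```

```text
t37.90 p [ 427.2 -327.    59.5] yawY 14.8 az -37.4 r 538.0 z [-0.     0.003 -1.   ] F [ 0.1 -0.8 -2.7] w 67.2
turn [ 0.04 -0.19  0.35] shift [-2.1 -2.5 43.5]
```

View pics/s19c.png

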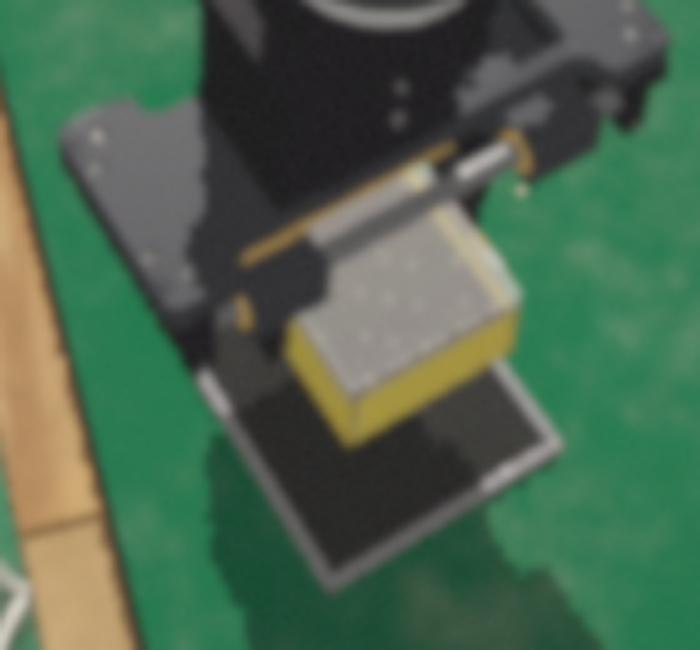

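Emit:
step_arm(
  rows=[
    [[0,-0.1,0.2],[-1,-1.2,4],55],
    [[0,-0.1,0.1],[-1,-1.2,7],55],
    [[0,0,0],[0,0,8],55],
    [[0,0,0],[0,0,8],55],
    [[0,0,0],[0,0,5],55],
    [[0,0,0],[0,0,2],55],
    [[0,0,0],[0,0,0],55],
    [[0,0,0],[0,0,0],55],
    [[0,0,0],[0,0,0],55],
  ],
)

```text
time: 38.7
position: [0.425, -0.3296, 0.0218]
tool_rot: [1.923, 2.484, 0.0]
ft_force: [0.5, 0.1, -1.9]
grip_width: 0.778
```

```bash
python3 g.py 425.3 -329.5 16 14.5; python3 - <<'E'
from h import *
grab('side','s20');crop('s20',270,345,410,475,5,'s20c')
E
```

```text
t38.70 p [ 425.  -329.6   21.8] yawY 14.5 az -37.8 r 537.9 z [ 0.001 -0.    -1.   ] F [ 0.5  0.1 -1.9] w 67.7
turn [0.03 0.04 0.01] shift [0.1 0.3 5.8]
```

View pics/s20c.png

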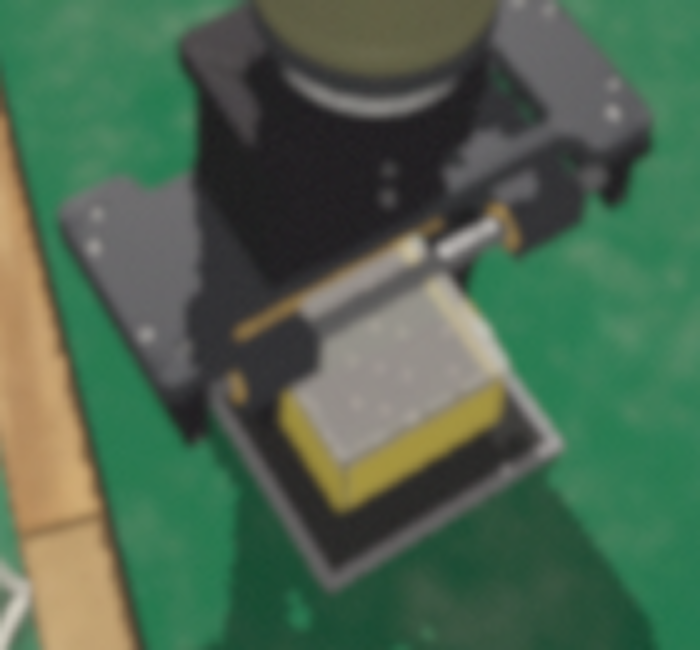

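Emit:
step_arm(
  rows=[
    [[0,0,0],[0,0,2],55],
    [[0,0,0],[0,0,2],55],
    [[0,0,0],[0,0,1],55],
    [[0,0,0],[0,0,0.5],55],
    [[0,0,0],[0,0,0],55],
    [[0,0,0],[0,0,0],55],
  ],
)

```text
time: 39.25
position: [0.4259, -0.3304, 0.017]
tool_rot: [1.921, 2.481, -0.0]
ft_force: [-0.9, -0.4, -2.1]
grip_width: 0.782
```

```bash
python3 g.py 425.3 -329.5 16 14.5; python3 - <<'E'
from h import *
b=grab('side','s21');P=lambda l,h:np.array([ray(b,270+(x+.5)/5-.5,345+(y+.5)/5-.5,h)[:2]*1000 for x,y in l])
crop('s21',270,345,410,475,5,'s21c')
E
```

```text
t39.25 p [ 425.9 -330.4   17. ] yawY 14.5 az -37.8 r 539.1 z [ 0.003 -0.002 -1.   ] F [-0.9 -0.4 -2.1] w 68.0
turn [0.11 0.17 0.01] shift [ 1.  -0.4  1. ]
```

View pics/s21c.png

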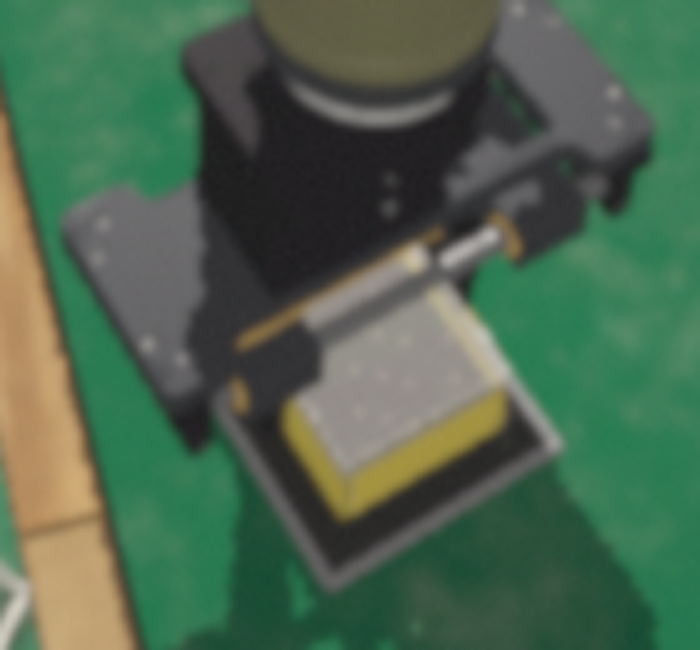

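```bash
python3 - <<'E'
from h import *
b=load('s21');P=lambda l,h:np.array([ray(b,270+(x+.5)/5-.5,345+(y+.5)/5-.5,h)[:2]*1000 for x,y in l])
a=np.radians(14.5);B=np.array([[np.cos(a),np.sin(a)],[-np.sin(a),np.cos(a)]])
c=np.array([424.9,-329.4])
print('box bottom',(P([(345,520),(505,423)],.003)-c)@B.T)
print('box top',(P([(348,470),(505,382)],.039)-c)@B.T)
print('nest outer',(P([(330,588),(562,444)],.0035)-c)@B.T)
E
```

```text
box bottom [[-31.78813536 -47.02001933]
 [ 35.74419752 -46.73752933]]
box top [[-32.61610722 -47.82296761]
 [ 30.44870066 -49.19883577]]
nest outer [[-48.69025999 -64.00742588]
 [ 48.21439654 -63.48954501]]
```

Emit:
step_arm(
  rows=[
    [[0,0,0],[0.5,-0.4,0.7],55],
    [[0,0,0],[0,0,0.4],55],
    [[0,0,0],[0,0,0],55],
    [[0,0,0],[0,0,0],72],
    [[0,0,0],[0,0,0],78],
    [[0,0,0],[0,0,0],82],
    [[0,0,0],[0,0,0],82],
    [[0,0,0],[0,0,0],82],
  ],
)

```text
time: 39.97
position: [0.4269, -0.331, 0.0176]
tool_rot: [1.919, 2.479, -0.001]
ft_force: [-0.4, 0.1, -0.5]
grip_width: 0.93
```

```bash
python3 g.py 425.3 -329.5 100 14.5
```

```text
t39.97 p [ 426.9 -331.    17.6] yawY 14.5 az -37.8 r 540.2 z [ 0.005 -0.005 -1.   ] F [-0.4  0.1 -0.5] w 80.9
turn [0.23 0.35 0.01] shift [  1.3  -0.9 -82.4]
```

Emit:
step_arm(
  rows=[
    [[0,0,0],[0,0,-4],84],
    [[0,0,0],[0,0,-8],87],
    [[0,0,0],[0,0,-12],87],
    [[0,0,0],[0,0,-20],87],
    [[0,0,0],[0,0,-25],87],
    [[0,0,0],[0,0,-30],87],
    [[0,0,0],[0,0,-30],87],
    [[0,0,0],[-5,-10,-30],87],
    [[0,0,0],[-10,-15,-25],87],
    [[0,0,0],[-20,-18,0],87],
    [[0,0,0],[-25,-18,0],87],
    [[0,0,0],[-25,-18,0],87],
  ],
)

```text
time: 40.97
position: [0.3768, -0.4267, 0.2256]
tool_rot: [1.887, 2.488, -0.002]
ft_force: [1.0, -0.8, -0.4]
grip_width: 0.999
```

Emit:
step_arm(
  rows=[
    [[0,0,0],[-28,-15,0],87],
    [[0,0,0],[-28,-15,0],87],
    [[0,0,0],[-28,-15,0],87],
    [[0,0,0],[-20,-8,0],87],
    [[0,0,0],[-10,-4,0],87],
    [[0,0,0],[0,0,0],87],
    [[0,0,0],[0,0,0],87],
    [[0,0,0],[0,0,0],87],
  ],
)

```text
time: 41.63
position: [0.3455, -0.5641, 0.2392]
tool_rot: [1.892, 2.471, -0.012]
ft_force: [0.3, 1.1, 0.4]
grip_width: 0.998
```

```bash
python3 g.py; python3 - <<'E'
from m import *
im=grab('top','t22');s=grab('side','s22')
crop('t22',260,195,520,325,3,'t22c');crop('t22',265,243,327,305,9,'pl');crop('t22',440,255,516,329,8,'bx')
E
```

```text
t41.63 p [ 345.5 -564.1  239.2] yawY 15.1 az -58.5 r 661.6 z [ 0.019 -0.024 -1.   ] F [0.3 1.1 0.4] w 86.9
```

View pics/t22c.png

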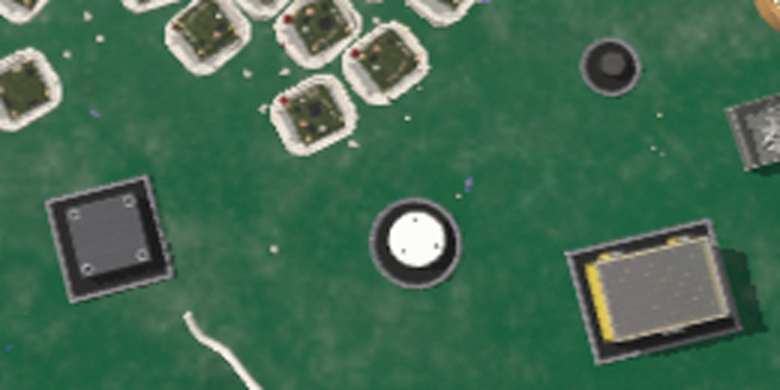

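View pics/pl.png

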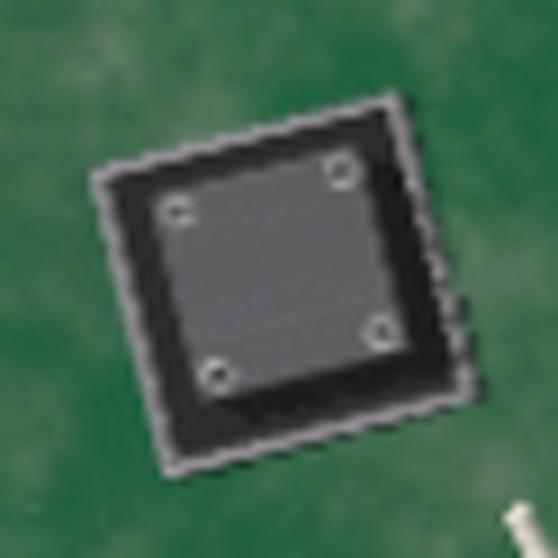

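View pics/bx.png

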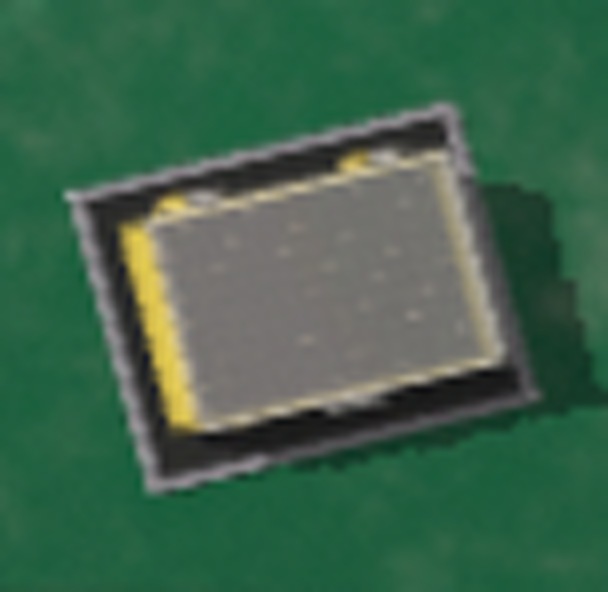

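```bash
python3 - <<'E'
from m import *
im=load('t22')
def rep(n,l,x0,y0,s,h):
    q=np.array([ray(im,x0+(x+.5)/s-.5,y0+(y+.5)/s-.5,h)[:2]*1000 for x,y in l])
    print(n,q.mean(0).round(1),[np.linalg.norm(q[i]-q[(i+1)%4]).round(1) for i in range(4)],[np.degrees(np.arctan2(*(q[(i+1)%4]-q[i])[::-1])).round(1)%90 for i in range(4)])
rep('plate',[(177,211),(341,170),(382,331),(217,375)],265,243,9,.016)
rep('pnest',[(93,172),(400,95),(478,393),(170,475)],265,243,9,.0035)
rep('box',[(155,220),(445,155),(500,358),(200,430)],440,255,8,.038)
rep('bnest',[(68,195),(455,105),(540,400),(153,492)],440,255,8,.0035)
a=up(im,375,252,423,300,8);g=a['frame'].astype(int).max(-1)
for th in(150,185,215):print('flange',seg(a,g>th,(24*8,20*8),.0145,'c'))
f=a['frame'].astype(int)
print('rim',seg(a,(f[...,1]-f[...,0])<25,(24*8,20*8),.0035,'c'),'floor',nest(load('top0'),398,276,30,'c'))
p=cloud(im); 
for n,(u,v) in dict(cap=(463,216),fl=(398,274),pl=(296,273),bx=(479,291)).items(): print(n,np.nanmedian(p[v-3:v+4,u-3:u+4,2]).round(4))
E
```

```text
plate [462.  131.9] [np.float64(47.1), np.float64(46.5), np.float64(47.3), np.float64(47.1)] [np.float64(15.400000000000006), np.float64(15.699999999999989), np.float64(16.200000000000003), np.float64(15.4)]
pnest [459.9 130.5] [np.float64(89.1), np.float64(87.0), np.float64(89.0), np.float64(87.9)] [np.float64(15.5), np.float64(15.900000000000006), np.float64(16.099999999999994), np.float64(16.1)]
box [ 425.4 -325.7] [np.float64(93.6), np.float64(64.2), np.float64(96.5), np.float64(65.4)] [np.float64(13.700000000000003), np.float64(13.800000000000011), np.float64(14.400000000000006), np.float64(11.2)]
bnest [ 425.2 -330. ] [np.float64(128.6), np.float64(96.2), np.float64(127.5), np.float64(96.3)] [np.float64(14.200000000000003), np.float64(14.699999999999989), np.float64(14.200000000000003), np.float64(15.3)]
flange ('centre', 464.1, -126.9, 'd', array([45.3, 47.1]))
flange ('centre', 464.1, -126.8, 'd', array([44.2, 45.8]))
flange ('centre', 464.1, -126.7, 'd', array([43. , 44.5]))
rim ('centre', 461.5, -128.1, 'd', array([77.5, 78.8])) floor ('centre', 461.9, -127.9, 'd', array([67. , 67.5]))
cap 0.0113
fl 0.0167
pl 0.0167
bx 0.0378
```

```bash
python3 - <<'E'
from h import *
crop('s22',280,360,400,470,6,'sbx');crop('s22',280,285,370,365,8,'sfl')
E
```

```text
(no output)
```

View pics/sbx.png

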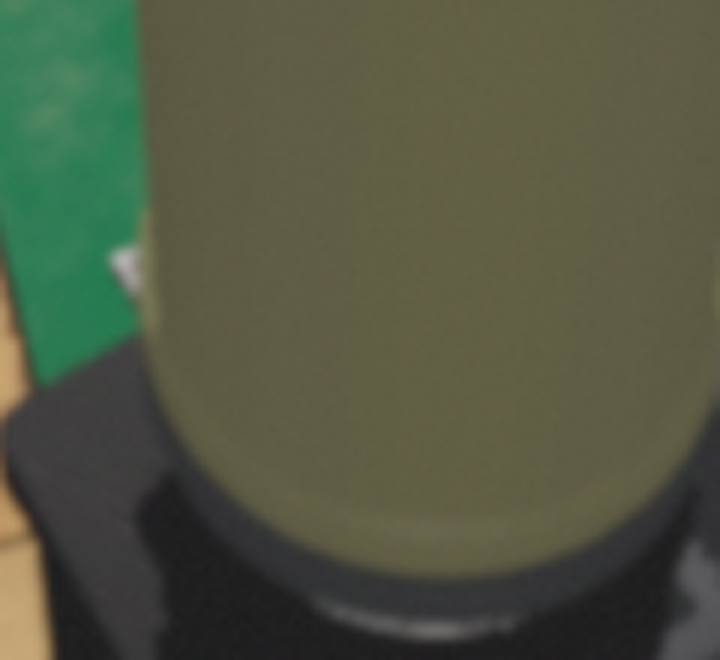

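View pics/sfl.png

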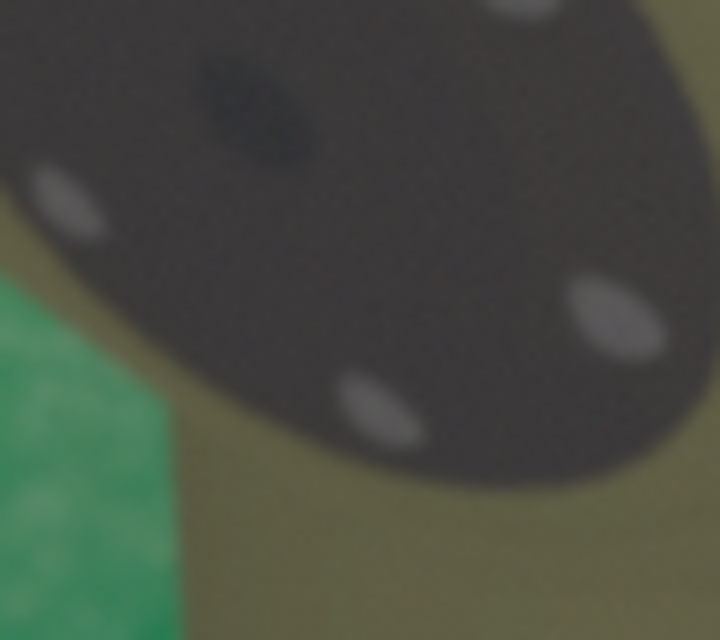

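```bash
python3 - <<'E'
from h import *
im=load('t22')
a=np.radians(14.5);B=np.array([[np.cos(a),np.sin(a)],[-np.sin(a),np.cos(a)]]);c=np.array([425.3,-329.9])
P=lambda l,h:((np.array([ray(im,440+(x+.5)/8-.5,255+(y+.5)/8-.5,h)[:2]*1000 for x,y in l])-c)@B.T).round(1)
print('bottom left edge',P([(122,228),(172,432)],.003))
print('top corners',P([(155,220),(445,155),(500,358),(200,430)],.038))
print('nest',P([(68,195),(455,105),(540,400),(153,492)],.0035))
E
```

```text
bottom left edge [[ 34.4  50.5]
 [-31.3  52.3]]
top corners [[ 34.2  49.7]
 [ 32.9 -43.9]
 [-31.3 -43. ]
 [-31.1  53.5]]
nest [[ 48.4  64.7]
 [ 47.7 -63.9]
 [-48.5 -64.2]
 [-47.9  63.3]]
```

All four parts are in their nests. My arm blocks the side view of the box, and the top view suggests it is 2–4 mm off along its length, so I'll move clear and check before deciding.

Emit:
step_arm(
  rows=[
    [[0,0,0],[8,6,-3],87],
    [[0,0,0],[16,12,-3],87],
    [[0,0,0],[24,18,-3],87],
    [[0,0,0],[28,21,-3],87],
    [[0,0,0],[28,21,-2],87],
    [[0,0,0],[28,21,-2],87],
    [[0,0,0],[28,21,-2],87],
    [[0,0,0],[28,21,-2],87],
    [[0,0,0],[28,21,-2],87],
    [[0,0,0],[28,21,-2],87],
    [[0,0,0],[28,15,-2],87],
    [[0,0,0],[28,12,-2],87],
  ],
)

```text
time: 42.73
position: [0.4732, -0.1884, 0.2634]
tool_rot: [1.879, 2.478, -0.021]
ft_force: [0.0, 0.2, -0.7]
grip_width: 1.003
```

Emit:
step_arm(
  rows=[
    [[0,0,0],[30,8,0],87],
    [[0,0,0],[30,8,0],87],
    [[0,0,0],[30,8,0],87],
    [[0,0,0],[20,5,0],87],
    [[0,0,0],[10,2,0],87],
    [[0,0,0],[0,0,0],87],
    [[0,0,0],[0,0,0],87],
  ],
)

```text
time: 43.32
position: [0.4669, -0.038, 0.2607]
tool_rot: [1.84, 2.5, -0.031]
ft_force: [-0.6, -0.4, -1.2]
grip_width: 0.998
```

```bash
python3 g.py 425.3 -329.5 120 14.5; python3 - <<'E'
from h import *
grab('side','s23');grab('top','t23');crop('s23',280,360,400,470,6,'sbx2')
E
```

```text
t43.32 p [466.9 -38.  260.7] yawY 17.3 az -4.7 r 468.4 z [ 0.018 -0.038 -0.999] F [-0.6 -0.4 -1.2] w 86.8
turn [0.42 2.38 2.81] shift [-259.9 -127.4  150.9]
```

View pics/s23.png

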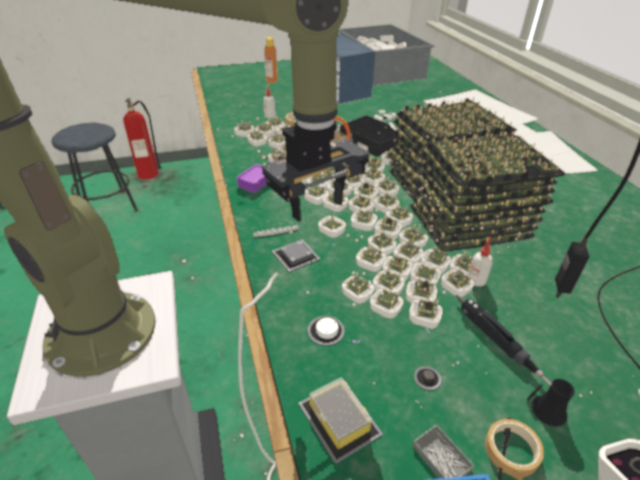

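View pics/sbx2.png

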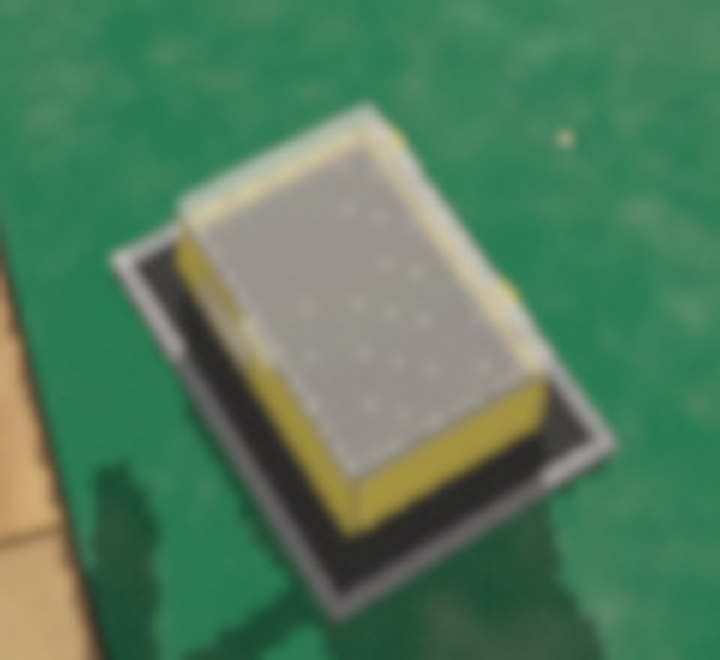

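```bash
python3 - <<'E'
from h import *
im=load('s23')
a=np.radians(14.5);B=np.array([[np.cos(a),np.sin(a)],[-np.sin(a),np.cos(a)]]);c=np.array([424.7,-329.5])
P=lambda l,h:((np.array([ray(im,280+(x+.5)/6-.5,360+(y+.5)/6-.5,h)[:2]*1000 for x,y in l])-c)@B.T).round(1)
print('bottom',P([(350,538),(543,428)],.002))
print('top corners',P([(352,478),(548,370),(370,103),(180,205)],.038))
print('nest',P([(338,617),(617,443),(110,258)],.0035))
from m import *
a=up(im,300,305,350,355,8);f=a['frame'].astype(int);g=f.max(-1)
print('flange top',[seg(a,g>th,(27*8,22*8),.015,'c') for th in(215,235)],'rim',seg(a,(f[...,1]-f[...,0])<20,(27*8,22*8),.0035,'c'))
E
```

```text
bottom [[-32.9 -46.9]
 [ 33.7 -48.4]]
top corners [[-34.  -47.5]
 [ 31.3 -49.4]
 [ 35.8  50.8]
 [-32.7  50.1]]
nest [[-48.2 -64.5]
 [ 49.  -63.8]
 [-49.7  64.3]]
flange top [('centre', 462.8, -127.6, 'd', array([44.5, 45.4])), ('centre', 462.9, -127.3, 'd', array([42.1, 42.8]))] rim ('centre', 460.0, -129.2, 'd', array([78.1, 80.1]))
```

Both cameras agree the parts are seated: heights match, and each part is about 1–3 mm from the centre of a nest with 11–12 mm of play. The square parts are within about 1° of their nests. A nudge would risk more than it gains. The arm is clear, so I hand in.

Emit:
step_arm(
  rows=[
    [[0,0,0],[0,0,0],87],
    [[0,0,0],[0,0,0],87],
  ],
)

```text
time: 43.58
position: [0.4671, -0.0422, 0.2605]
tool_rot: [1.849, 2.495, -0.03]
ft_force: [-0.7, -0.4, -0.9]
grip_width: 1.0
```

```bash
python3 -c "
from h import *
print(order.close_job())"
```

```text
the job is handed in; nothing more can be done
None
```

I took the stack apart from the top down (cap, flange, plate, box). Each part is set right side up in its own nest and released. The job was handed in at about 44 s with the arm clear of everything, and the purple look-alike box was not touched.

My last checks measured each part against its own nest:

| Part | Off centre | Squareness | Measured height of top (expected) |
|---|---|---|---|
| Cap | about 1.6 mm | round | 11 mm (12 mm) |
| Flange | about 2.5–3 mm | round | 17 mm (16 mm) |
| Plate | about 2.5 mm | within 0.5° | 17 mm (16 mm) |
| Box | 1 mm (side camera) to 4 mm (top camera), along its length | within about 1° | 38 mm (38 mm) |

- **Disagreement:** the two cameras differ on the box by about 3 mm. I left it as placed, since it has 11 mm of play on each side and a nudge risked more than it would gain.
- **Cap and plate:** these offsets are from the top camera only.

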